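# Nest channel offcuts in the parts tray, alternately flipped

## Task

Pack the two loose U-channel offcuts into the low tray with the one already there, all standing on end and alternately flipped so that their legs interlock: the middle one faces the other two and is shifted half a width towards the tray's empty end, and the last faces the same way as the first and stands in line close beside it, so that the middle one's mouth takes a leg of each and each of them takes one of its legs. Close them up squarely, leg ends within about a centimetre of the facing webs and the two that face the same way within about a centimetre of each other. Set them down gently inside the tray's rim, never dropping them, and leave the L and Z offcuts, the tin and the flat bar where they are.

Things in the scene. Friction and masses are not known exactly. Their poses are not given: they have to be found in the camera images.
- tray: low black open tray, fixed to the bench: 136 mm (its x) by 272 mm (its y) outside, 3 mm floor, 4 mm thick rim whose top is 10 mm above the bench. Origin: centre of the underside. Its +y end is the empty end; channel_a stands near the -y end.
- channel_a: bare steel U-channel offcut standing on its cut end: web 100 mm long (its y), legs 50 mm overall, walls 8 mm, 45 mm tall, 0.5 kg. Origin: underside, mid-length and mid-thickness of the web. x points out of the mouth (web faces at x=-4 and +4 mm, leg ends at +46), z up. Already stands loose on the tray floor, x along the tray's x within 5 degrees, the empty end on its +y side.
- channel_b: bare steel U-channel offcut standing on its cut end: web 100 mm long (its y), legs 50 mm overall, walls 8 mm, 45 mm tall, 0.5 kg. Origin: underside, mid-length and mid-thickness of the web. x points out of the mouth (web faces at x=-4 and +4 mm, leg ends at +46), z up. Stands loose on the bench; same shape as a; b and c are interchangeable.
- channel_c: bare steel U-channel offcut standing on its cut end: web 100 mm long (its y), legs 50 mm overall, walls 8 mm, 45 mm tall, 0.5 kg. Origin: underside, mid-length and mid-thickness of the web. x points out of the mouth (web faces at x=-4 and +4 mm, leg ends at +46), z up. Stands loose on the bench; same shape as a; b and c are interchangeable.
- channel_a_mouth (a point): point on the underside of channel_a, midway between its two leg ends: 46 mm along its x from the body's origin
- channel_b_mouth (a point): point on the underside of channel_b, midway between its two leg ends: 46 mm along its x from the body's origin
- channel_c_mouth (a point): point on the underside of channel_c, midway between its two leg ends: 46 mm along its x from the body's origin
- angle: bystander: L-shaped steel offcut on end, legs 60 mm, 6 mm thick, 45 mm tall; origin under the centre of its 60 mm square outline
- zed: bystander: Z-shaped steel offcut on end, web 64 mm, two 33 mm flanges pointing opposite ways, 6 mm thick, 45 mm tall; origin under the middle of the web
- tin: bystander: closed metal tin, 68 mm across, 65 mm tall, origin under its centre
- flat: bystander: dark flat steel bar, 40 x 110 x 12 mm, lying flat, origin under its centre

How it is judged:
By the outcome, as a careful person would: the job done as asked, in the order asked, and still so for the second after the job is handed in, with the robot touching nothing.
It also fails if it takes over 64 s, if anything falls off the work surface, if the arm or the gripper's body presses on something with over 40 N, if the wrist force passes 120 N, or if a joint passes its speed limit or range.

## Robot

A 6-joint arm with a two-finger parallel gripper is mounted at the origin on the work surface. World frame = base frame: x ahead of the robot, y to its left, z up, the work surface at z = 0. Lengths are in mm, angles in rad, forces in N, time in s.
With the tool pointing down it reaches from about 300 to 875 mm from the base axis. Payload 6.4 kg.
Tool frame: the origin (TCP) lies midway between the tips of the shut fingers; the grasp point (between the pads) lies 19 mm behind it (bot.grip_point_offset is the z of the grasp point in the tool frame, in mm); z points along the fingers, y is the direction in which the jaws open and shut (so a half turn about z gives the same grasp; the last joint's range is limited). The gripper opens to 85 mm and grips with 20 to 120 N. Pads are 22 mm wide; open, the fingers measure 114 mm over their backs; the gripper's body (76 mm by 85 mm) begins 54 mm behind the grasp point. The pads swing forward as they close: fully open they stand 13 mm farther back than shut.
Start: joints at [-1.455, 0.181, 1.607, -0, 1.354, -0.206], TCP at [181.874, -545.493, 231.288] pointing down, gripper open.
Joint ranges: [-2.99, 2.99], [-0.89, 2.07], [0.3, 2.58], [-1.14, 4.28], [0, 2.63], [-3.12, 3.12]. Speed limits (rad/s): [2.57, 2.57, 3.01, 3.14, 3.14, 3.14].

## Interface

Orientations are given as [roll, pitch, yaw] about the fixed x, y, z axes, in that order (R = Rz(yaw) Ry(pitch) Rx(roll)).
In Python, from station import bot gives the robot as it stands. The module is installed in compiled form; this text tells all that it offers.
- The arm moves only by the tool play_rows, never from a script. Its argument "steps" is a list that holds one entry, the list of rows, each a list of 5 numbers: the finger opening in cm, from 0 to 8.54, then the shift along the tool's x, y, z in cm, then the turn about the tool's z in units of 6 degrees (1.0 is 6 degrees). A call has 1 to 8 rows; each row is the pose to reach, as a shift and turn from the pose commanded when the call began, along the tool's axes at that moment; what a row does not reach only later rows make up. A row lasts 1/12 s, in which the tool goes at most 41.7 mm and 7.16 degrees, less where a joint would pass 70% of its speed; a pose out of reach is approached as far as the arm can. A call with a gripper value outside its range is refused whole. The fingers move at their own pace and stop on an object; the grip force is fixed at half the most. Time passes only in rows, so rows that repeat a pose let the fingers close. It gives the time, the measured TCP pose, the force and the opening at its end, in the units of the state.
- bot.get_obs(): the state, without advancing time (a new reading comes with each control period).
- bot.grab_frame(name): name is "side" or "top"; returns a dict with "img" (384x512x3 uint8, red, green, blue), "mtx" (3x3 intrinsics, pixels), "distortion" ([k1, k2, p1, p2, k3] as OpenCV has them; the pictures are not rectified), "T" (4x4, takes a point from camera to world coordinates). Camera axes: x right, y up, looking along -z (the intrinsics and any distortion apply to the point x, -y, -z); pixel columns grow to the right and rows downward; lengths in mm; the calibration is good to about 2 mm. A picture is of the moment at which its call begins. There is no depth.
- bot.job_done(): hands the job in, once; it reports no verdict.
The state is a dict: "clock": time; "joints": joint angles; "qvel": joint speeds; "joint_torque": joint torques, N m; "ee_pos": TCP position; "tool_rot": TCP orientation; "ft_force": force on the tool from outside, world axes, zero at the start; "torque": the same for the moment, N m; "gripper_width": opening from 0.0 (shut) to 1.0 (fully open).
Only numpy, scipy, OpenCV 4.12 (cv2) and the standard library are available. Lean on these libraries where they do the work, as an engineer would, in place of code of your own. Each camera call takes 0.05 s, during which the arm holds its last target.

## Working session

There is one attempt and no reset: what is moved stays moved. The work goes in short steps, Python scripts to look and compute and a tool call to move; the robot and the scene stay as the last step left them, time stands still between calls to the robot, and variables do not carry over. Pictures are saved under pics/ and viewed, and the job is handed in when it is done.

Besides the shell and the picture viewer there is one more tool, called as name([rows], argument=value, ...), one row to a line, values as JSON. play_rows: Moves the arm, as the interface text tells. Its arguments: {"type":"object","properties":{"steps":{"type":"array","items":{"type":"array","items":{"type":"array","items":{"type":"number"}}}}},"required":["steps"]}

```bash
mkdir -p pics; python3 - <<'E'
from station import bot
import cv2
o=bot.get_obs();print(o)
print(bot.grip_point_offset)
for n in("side","top"):
    f=bot.grab_frame(n);cv2.imwrite(f"pics/{n}0.png",cv2.resize(f["img"][:,:,::-1],(800,600),interpolation=cv2.INTER_CUBIC));print(n,f["mtx"],f["distortion"],f["T"])
    cv2.imwrite(f"pics/{n}0_raw.png",f["img"][:,:,::-1])
E
```

```text
{'clock': 0.0, 'joints': array([-1.45527722e+00,  1.81527881e-01,  1.60803853e+00, -6.18356614e-06,
        1.35381414e+00, -2.06296785e-01]), 'qvel': array([-4.83253941e-04, -1.19574729e-04, -9.80394773e-04,  3.40554678e-04,
       -7.25086816e-04,  6.50908450e-05]), 'joint_torque': array([-1.09778768e-03, -4.44867039e+01, -3.51337624e+01, -3.48129824e-04,
        9.07418726e-03, -5.02230876e-05]), 'ee_pos': array([ 181.81577759, -544.89532932,  230.37681446]), 'tool_rot': array([-3.13984143e+00, -3.60319306e-04,  3.21816913e-01]), 'ft_force': array([ 0.19319912, -0.00483877, -0.57919302]), 'torque': array([ 0.00350987, -0.0318985 , -0.00904979]), 'gripper_width': 1.003254708247189}
-18.700000000000003
side [[442.32020953   0.         249.69684501]
 [  0.         442.32020953 195.11824561]
 [  0.           0.           1.        ]] [-0.055451  0.        0.        0.        0.      ] [[-6.90466619e-01  3.96654204e-01 -6.04914284e-01 -1.93165474e+02]
 [-7.23358724e-01 -3.81882872e-01  5.75254403e-01  7.86225888e+02]
 [-2.82932705e-03  8.34763987e-01  5.50600654e-01  7.81861962e+02]
 [ 0.00000000e+00  0.00000000e+00  0.00000000e+00  1.00000000e+00]]
top [[459.83023692   0.         244.52702553]
 [  0.         459.83023692 189.33889666]
 [  0.           0.           1.        ]] [-0.17810744  0.          0.          0.          0.        ] [[-4.78591914e-03  9.85388028e-01 -1.70257242e-01  3.86994903e+02]
 [-9.99595195e-01  6.08424392e-05  2.84506852e-02  3.44303697e+01]
 [ 2.80453235e-02  1.70324483e-01  9.84988848e-01  1.29547419e+03]
 [ 0.00000000e+00  0.00000000e+00  0.00000000e+00  1.00000000e+00]]
```

View pics/top0.png

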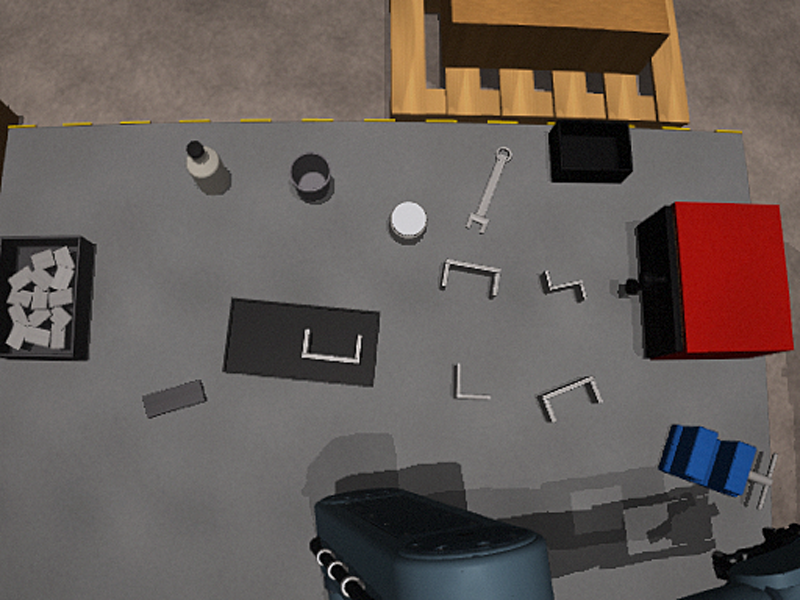

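View pics/side0.png

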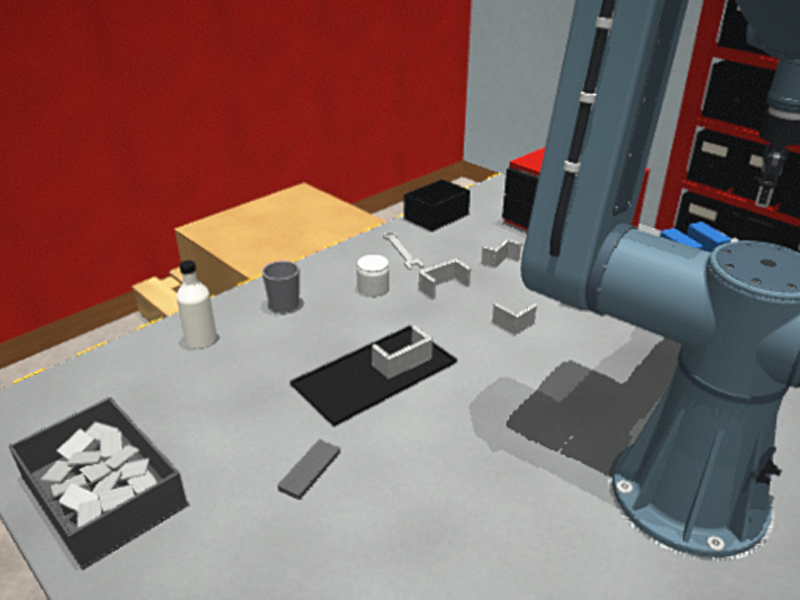

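```bash
cat > h.py <<'E'
import numpy as np,cv2
from scipy.optimize import least_squares
def proj(f,P):
    P=np.atleast_2d(P).astype(float);T=f["T"];c=(P-T[:3,3])@T[:3,:3]
    c=c*[1,-1,-1]
    return cv2.projectPoints(c,np.zeros(3),np.zeros(3),f["mtx"],np.array(f["distortion"]))[0][:,0]
def ray(f,uv):
    p=cv2.undistortPoints(np.array(uv,float).reshape(-1,1,2),f["mtx"],np.array(f["distortion"]))[:,0]
    d=np.c_[p[:,0],-p[:,1],-np.ones(len(p))]@f["T"][:3,:3].T
    return f["T"][:3,3],d
def onz(f,uv,z):
    o,d=ray(f,uv);return o+d*((z-o[2])/d[:,2])[:,None]
def tri(fs,uvs):
    A=np.zeros((3,3));b=np.zeros(3)
    for f,uv in zip(fs,uvs):
        o,d=ray(f,uv);d=d[0]/np.linalg.norm(d);M=np.eye(3)-np.outer(d,d);A+=M;b+=M@o
    return np.linalg.solve(A,b)
U=np.array([[-4,-50],[46,-50],[46,-42],[4,-42],[4,42],[46,42],[46,50],[-4,50]],float)
def place(P,x,y,t): 
    c,s=np.cos(t),np.sin(t);return P@np.array([[c,s],[-s,c]])+[x,y]
def crop(f,n,x0,y0,x1,y1,overlay=[]):
    k=min(800/(x1-x0),600/(y1-y0));k=int(k)
    im=cv2.resize(f["img"][y0:y1,x0:x1,::-1],None,fx=k,fy=k,interpolation=cv2.INTER_CUBIC)
    for pts in overlay:
        q=(proj(f,pts)-[x0,y0]+.5)*k-.5
        cv2.polylines(im,[np.round(q).astype(int)],True,(0,255,0),1)
    for x in range((x0//10+1)*10,x1,10):
        cv2.putText(im,str(x),((x-x0)*k,8),0,.3,(0,255,255));cv2.line(im,((x-x0)*k+k//2,10),((x-x0)*k+k//2,14),(0,255,255))
    for y in range((y0//10+1)*10,y1,10):
        cv2.putText(im,str(y),(0,(y-y0)*k+k//2+3),0,.3,(0,255,255))
    cv2.imwrite("pics/"+n,im)
E
python3 - <<'E'
from h import *
from station import bot
import pickle
t=bot.grab_frame("top");s=bot.grab_frame("side")
pickle.dump((t,s),open("f0.pkl","wb"))
crop(t,"t0c.png",275,155,395,245)
crop(t,"t0c2.png",275,205,395,295)
crop(t,"t0t.png",135,180,255,260)
crop(s,"s0c.png",260,150,350,215)
crop(s,"s0t.png",180,200,300,275)
E
```

```text
(no output)
```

View pics/t0c.png

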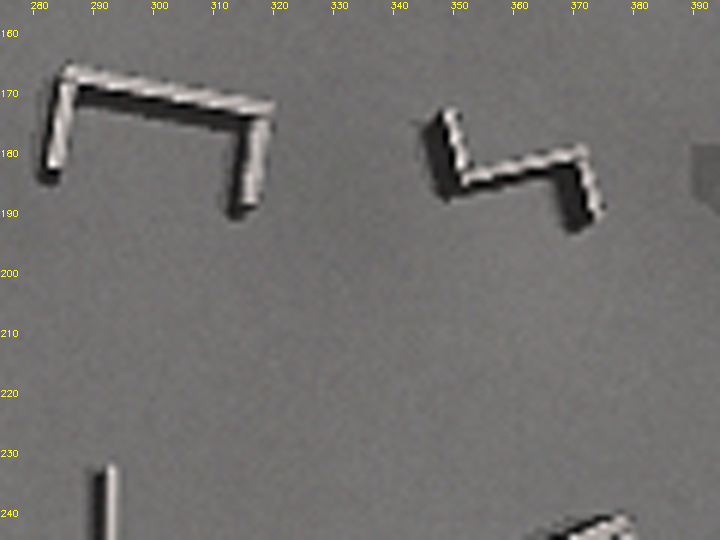

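View pics/t0c2.png

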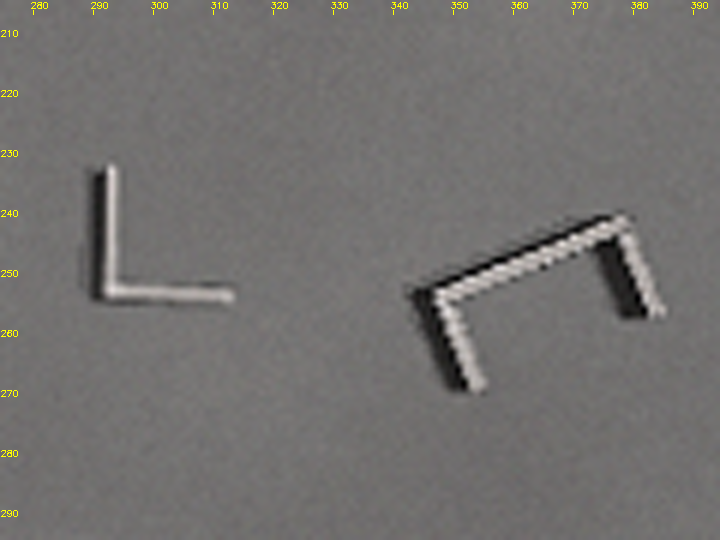

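View pics/t0t.png

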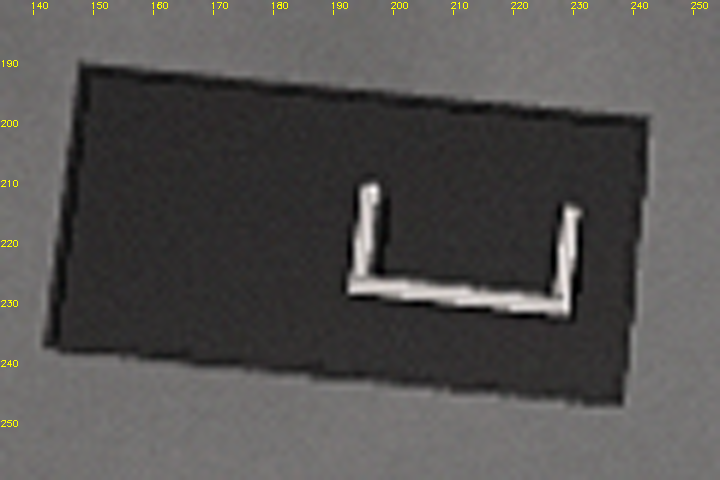

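View pics/s0c.png

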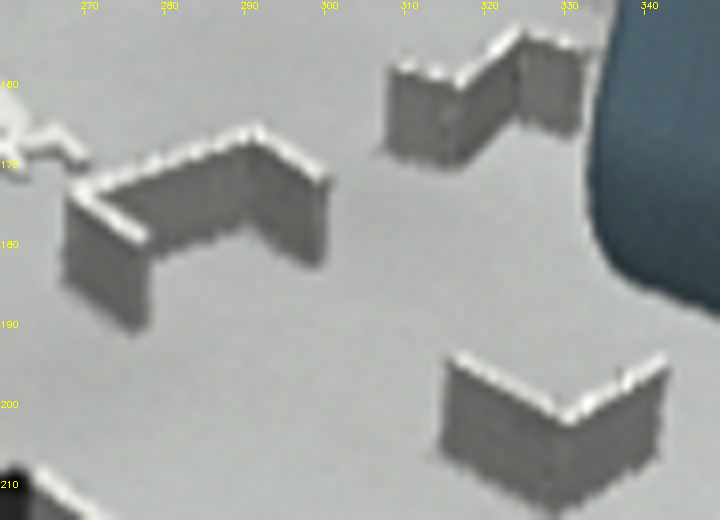

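View pics/s0t.png

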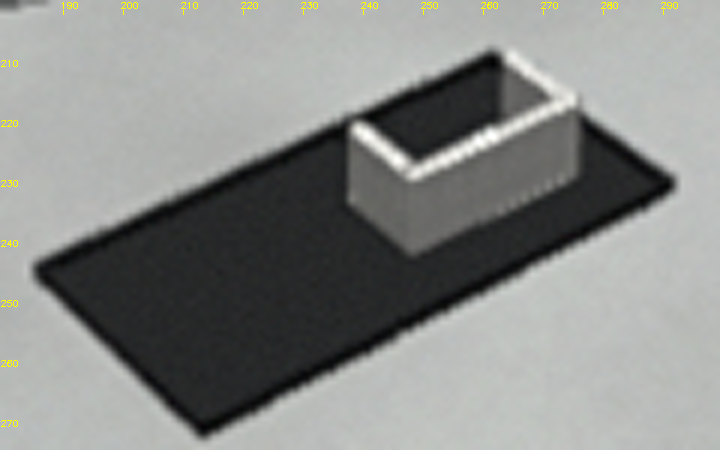

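```bash
cat >> h.py <<'E'
from scipy.ndimage import map_coordinates,gaussian_filter
from scipy.optimize import minimize
def grid(shape=U,m=0,st=1.0):
    cnt=shape.astype(np.float32).reshape(-1,1,2)
    lo=shape.min(0)-10;hi=shape.max(0)+10
    g=np.stack(np.meshgrid(np.arange(lo[0],hi[0],st),np.arange(lo[1],hi[1],st)),-1).reshape(-1,2)
    d=np.array([cv2.pointPolygonTest(cnt,(float(a),float(b)),True) for a,b in g])
    return g[d>0.3],g[(d<-3)&(d>-6)]
GI,GO=grid()
def samp(f,P):
    im=f.get("g")
    if im is None: im=f["g"]=gaussian_filter(np.clip(f["img"].astype(float).mean(2),0,230),.5)
    q=proj(f,P);return map_coordinates(im,[q[:,1],q[:,0]],order=1,mode="nearest")
def score(fs,p):
    x,y,t,z=p;r=0
    for f in fs:
        a=samp(f,np.c_[place(GI,x,y,t),np.full(len(GI),z)]);b=samp(f,np.c_[place(GO,x,y,t),np.full(len(GO),z)])
        r+=a.mean()-b.mean()-1.0*a.std()
    return r
def fit(fs,p0,fixz=False):
    S=np.array([1,1,.02,1]);p0=np.array(p0,float)
    best=None
    for d in [(0,0,0,0),(4,0,.05,3),(-4,3,-.05,-3),(0,-4,.03,3),(3,4,0,0)]:
        q0=np.array(d)/S*[1,1,1,0 if fixz else 1]
        g=(lambda q:-score(fs,p0+np.r_[q,0]*S)) if fixz else (lambda q:-score(fs,p0+q*S))
        n=3 if fixz else 4
        r=minimize(g,q0[:n],method="Nelder-Mead",options=dict(xatol=.02,fatol=.01,maxiter=600,initial_simplex=np.vstack([q0[:n]]+[q0[:n]+3*e for e in np.eye(n)])))
        if best is None or r.fun<best.fun:best=r
    q=np.r_[best.x,0] if fixz else best.x
    return p0+q*S,-best.fun
E
cat > m0.py <<'E'
from h import *
import pickle
t,s=pickle.load(open("f0.pkl","rb"))
# triangulated corner checks
print("b corners", tri((t,s),([(285.5,166.5)],[(290.5,166)])) if 0 else "")
init={}
# from top view corners at z: outer web corners and leg ends
for n,z,c in (("a",48,[(192.5,228),(228.5,231.5),(196.5,210),(231,214)]),("b",45,[(285,165.5),(319,172),(282.5,182),(315,188)]),("c",45,[(346,253.5),(378,240.5),(354,269.5),(385,256.5)])):
    P=onz(t,c,z)[:,:2];w=(P[0]+P[1])/2;e=(P[2]+P[3])/2;d=e-w;th=np.arctan2(d[1],d[0]);u=d/np.linalg.norm(d)
    p0=[*(w+4*u),th,z]
    for lab,fs,fz in (("top",[t],True),("side",[s],True),("both",[t,s],False)):
        if n=="c" and lab!="top":continue
        p,sc=fit(fs,p0,fz);print(n,lab,np.round(p,3),round(sc,1))
    init[n]=fit([t],p0,True)[0]
ov=[np.c_[place(U,*p[:3]),np.full(8,p[3])] for p in init.values()]
crop(t,"t0ov.png",135,155,395,275,ov);crop(s,"s0ov.png",180,150,340,270,ov)
c=[(148,190),(241.5,198.5),(237,246.5),(141.5,237.5)]
P=onz(t,c,10);print("tray top",np.round(P,1),P.mean(0))
c=[(261.5,207),(291,229.5),(213,271.5),(185,244)]
P=onz(s,c,10);print("tray side",np.round(P,1),P.mean(0))
E
python3 m0.py
```

```text
b corners 
a top [ 4.93974e+02  8.96090e+01 -1.09000e-01  4.80000e+01] 103.3
a side [ 4.91789e+02  8.87040e+01 -9.80000e-02  4.80000e+01] 76.9
a both [ 4.93599e+02  8.91950e+01 -1.06000e-01  4.71440e+01] 169.3
b top [ 659.363 -164.656    2.96    45.   ] 55.7
b side [ 657.715 -164.265    2.954   45.   ] 40.2
b both [ 659.369 -164.942    2.959   44.182] 95.0
c top [ 438.651 -329.702   -2.776   45.   ] 52.7
tray top [[607.3 271.9  10. ]
 [582.9   6.   10. ]
 [447.6  19.   10. ]
 [472.3 286.6  10. ]] [527.52440772 145.87984494  10.        ]
tray side [[582.4  -0.7  10. ]
 [445.5  17.7  10. ]
 [466.3 287.4  10. ]
 [602.2 273.4  10. ]] [524.10321544 144.43631682  10.        ]
```

View pics/t0ov.png

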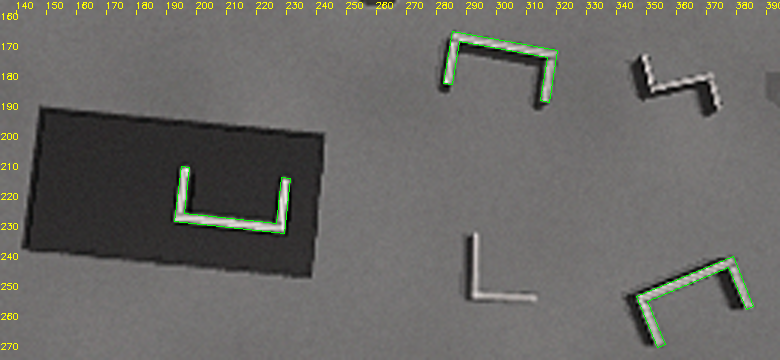

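View pics/s0ov.png

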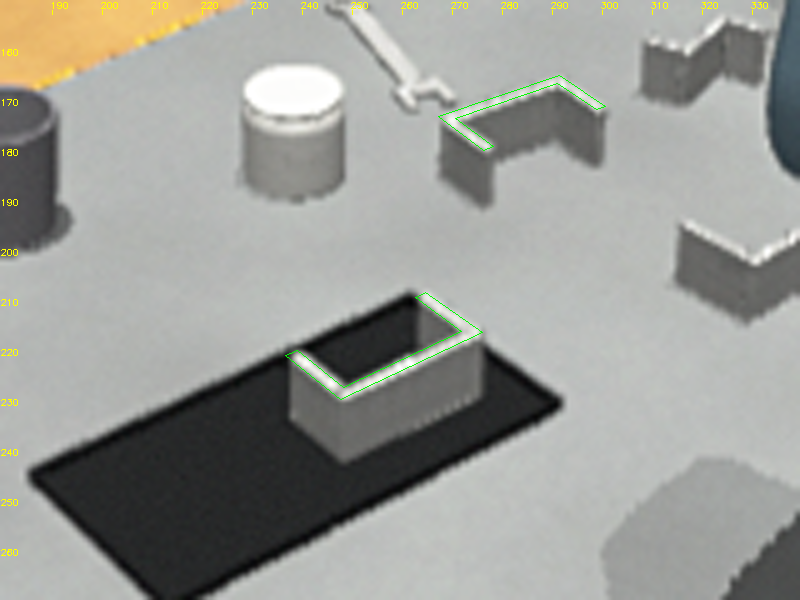

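```bash
cat > plan.py <<'E'
import numpy as np,sys
from station import bot
def w(a): return (a+np.pi)%(2*np.pi)-np.pi
def go(x,y,z,psi,base=None):
    o=bot.get_obs()
    if base is None: P=o["ee_pos"];ps=o["tool_rot"][2]
    else: P=np.array(base[:3]);ps=base[3]
    d=np.array([x,y,z])-P
    c,s=np.cos(ps),np.sin(ps)
    t=[c*d[0]+s*d[1],s*d[0]-c*d[1],-d[2]]
    print("tcp",np.round(P,1),"psi",round(ps,4),"shift cm",np.round(np.array(t)/10,2),"turn",round(-np.degrees(w(psi-ps))/6,3),"rows>=",np.round(np.linalg.norm(d)/41.7,1),np.round(abs(np.degrees(w(psi-ps)))/7.16,1),"F",np.round(o["ft_force"],1),"gw",round(o["gripper_width"],3),"t",o["clock"],"q",np.round(o["joints"],2))
E
python3 -c "
from plan import *
go(653.9,-190.2,120,1.387,[181.874,-545.493,231.288,0.3218])
go(653.9,-190.2,120,1.387)"
```

```text
tcp [ 181.9 -545.5  231.3] psi 0.3218 shift cm [ 56.02 -18.78  11.13] turn -10.172 rows>= 14.4 8.5 F [-0.4  0.3 -0.6] gw 0.997 t 0.2 q [-1.46  0.18  1.61 -0.    1.35 -0.21]
tcp [ 181.8 -545.1  230.7] psi 0.3218 shift cm [ 56.01 -18.74  11.07] turn -10.172 rows>= 14.4 8.5 F [-0.4  0.3 -0.6] gw 0.997 t 0.2 q [-1.46  0.18  1.61 -0.    1.35 -0.21]
```

play_rows([
  [[4,3.5,-1.2,0.5,-1.1],[4,7.5,-2.5,1,-2.2],[4,11.2,-3.7,1.6,-3.3],[4,15,-5,2.2,-4.4],[4,18.7,-6.2,2.8,-5.5],[4,22.5,-7.5,3.4,-6.6],[4,26.2,-8.7,4,-7.7],[4,30,-10,4.5,-8.8]],
])

```text
clock: 0.87
ee_pos: [436.0, -354.2, 185.8]
tool_rot: [-3.141, -0.0, 1.249]
ft_force: [0.7, -1.0, -0.2]
gripper_width: 0.469
```

```bash
python3 -c "
from plan import *
go(653.9,-190.2,120,1.387)"
```

```text
tcp [ 436.  -354.2  185.8] psi 1.2488 shift cm [22.46 15.48  6.58] turn -1.32 rows>= 6.7 1.1 F [ 0.7 -1.  -0.2] gw 0.469 t 0.8667 q [-0.89  0.2   1.68 -0.    1.26 -0.57]
```

play_rows([
  [[4,3.2,2.2,0.9,-0.2],[4,6.4,4.4,1.9,-0.4],[4,9.6,6.6,2.8,-0.6],[4,12.8,8.9,3.8,-0.8],[4,16,11.1,4.7,-1],[4,19.2,13.3,5.6,-1.2],[4,22.4,15.5,6.6,-1.32],[4,22.4,15.5,6.6,-1.32]],
])

```text
clock: 1.53
ee_pos: [656.6, -187.6, 116.9]
tool_rot: [-3.139, -0.003, 1.387]
ft_force: [-2.0, 0.4, -0.1]
gripper_width: 0.47
```

```bash
python3 - <<'E'
from plan import *
from h import *
go(653.9,-190.2,12,1.387)
s=bot.grab_frame("side");t=bot.grab_frame("top")
crop(t,"t1.png",240,120,360,220);crop(s,"s1.png",240,100,340,200)
E
```

```text
tcp [ 656.6 -187.6  116.9] psi 1.3872 shift cm [-0.3  -0.21 10.49] turn 0.002 rows>= 2.5 0.0 F [-2.   0.4 -0.1] gw 0.47 t 1.5333 q [-0.45  0.52  1.4   0.    1.22 -0.27]
```

View pics/s1.png

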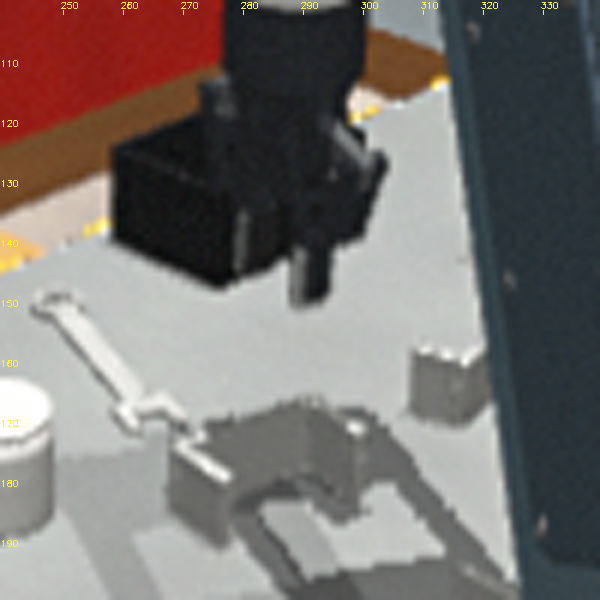

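play_rows([
  [[4,-0.1,-0.1,1.5,0],[4,-0.2,-0.1,3,0],[4,-0.2,-0.1,4.5,0],[4,-0.2,-0.1,6,0],[4,-0.2,-0.1,7.5,0],[4,-0.2,-0.1,9,0],[4,-0.2,-0.1,9.8,0],[4,-0.2,-0.1,10.2,0]],
])

```text
clock: 2.3
ee_pos: [651.0, -194.8, 15.8]
tool_rot: [-3.138, -0.001, 1.381]
ft_force: [0.2, -0.8, 0.3]
gripper_width: 0.47
```

```bash
python3 - <<'E'
from plan import *
from h import *
go(653.9,-190.2,12,1.387)
s=bot.grab_frame("side");t=bot.grab_frame("top")
crop(t,"t2.png",240,120,360,220);crop(s,"s2.png",240,100,340,200)
go(653.9,-190.2,12,1.387)
E
```

```text
tcp [ 651.  -194.8   15.8] psi 1.3814 shift cm [0.51 0.2  0.38] turn -0.054 rows>= 0.2 0.0 F [ 0.2 -0.8  0.3] gw 0.47 t 2.3 q [-0.47  0.65  1.44 -0.    1.06 -0.28]
tcp [ 651.8 -195.    17.1] psi 1.3815 shift cm [0.51 0.12 0.51] turn -0.052 rows>= 0.2 0.0 F [ 0.  -0.4  0.5] gw 0.47 t 2.4 q [-0.46  0.65  1.44  0.    1.06 -0.28]
```

View pics/s2.png

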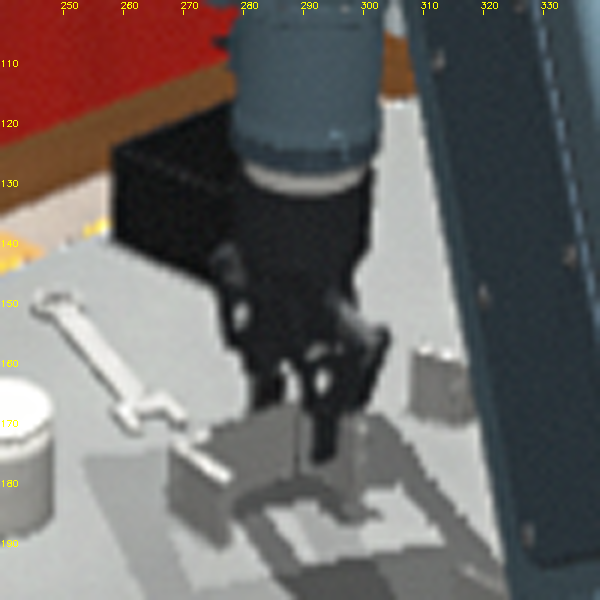

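View pics/t2.png

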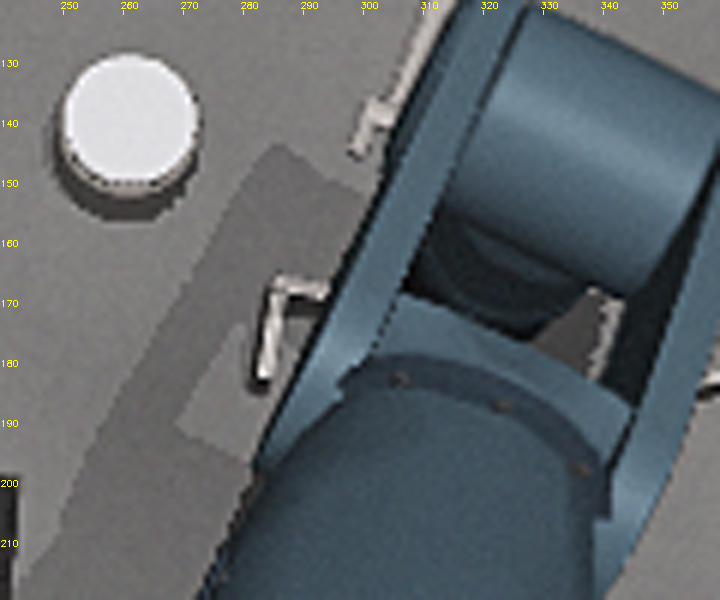

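play_rows([
  [[4,0.3,0.1,0.2,-0.05],[4,0.5,0.1,0.4,-0.05],[4,0.5,0.1,0.4,-0.05],[4,0.5,0.1,0.4,-0.05]],
])

```text
clock: 2.73
ee_pos: [654.6, -190.3, 14.8]
tool_rot: [3.141, 0.0, 1.387]
ft_force: [0.3, 0.3, -0.6]
gripper_width: 0.469
```

```bash
python3 - <<'E'
from plan import *
go(653.9,-190.2,12,1.387)
E
```

```text
tcp [ 654.6 -190.3   14.8] psi 1.3873 shift cm [ 0.   -0.07  0.28] turn 0.003 rows>= 0.1 0.0 F [ 0.3  0.3 -0.6] gw 0.469 t 2.7333 q [-0.46  0.65  1.43  0.    1.05 -0.27]
```

play_rows([
  [[4,0,0,0.3,0],[4,0,0,0.4,0],[2,0,0,0.4,0],[0.5,0,0,0.4,0],[0,0,0,0.4,0],[0,0,0,0.4,0],[0,0,0,0.4,0],[0,0,0,0.4,0]],
])

```text
clock: 3.4
ee_pos: [654.3, -190.7, 10.4]
tool_rot: [3.141, 0.0, 1.387]
ft_force: [0.7, -0.2, 0.2]
gripper_width: 0.084
```

play_rows([
  [[0,0,0,0,0],[0,0,0,0,0],[0,0,0,0,0],[0,0,0,0,0]],
])

```text
clock: 3.73
ee_pos: [654.4, -190.7, 10.4]
tool_rot: [3.141, 0.0, 1.387]
ft_force: [0.2, -1.6, -0.3]
gripper_width: 0.086
```

```bash
python3 - <<'E'
from plan import *
go(653.9,-190.2,12,1.387)
E
```

```text
tcp [ 654.4 -190.7   10.4] psi 1.3867 shift cm [ 0.04 -0.06 -0.16] turn -0.003 rows>= 0.0 0.0 F [ 0.2 -1.6 -0.3] gw 0.086 t 3.7333 q [-0.46  0.66  1.44 -0.    1.05 -0.27]
```

play_rows([
  [[0,0,0,-0.3,0],[0,0,0,-1,0],[0,0,0,-2.2,0],[0,0,0,-3.8,0],[0,0,0,-5.4,0],[0,0,0,-6.8,0],[0,0,0,-7.6,0],[0,0,0,-8,0]],
])

```text
clock: 4.4
ee_pos: [655.1, -190.9, 92.7]
tool_rot: [3.139, 0.001, 1.387]
ft_force: [-0.3, -1.0, -5.8]
gripper_width: 0.084
```

```bash
python3 - <<'E'
from plan import *
from h import *
go(653.9,-190.2,90,1.387)
s=bot.grab_frame("side")
crop(s,"s3.png",240,100,340,200)
E
```

```text
tcp [ 655.1 -190.9   92.7] psi 1.3868 shift cm [ 0.05 -0.14  0.27] turn -0.001 rows>= 0.1 0.0 F [-0.3 -1.  -5.8] gw 0.084 t 4.4 q [-0.46  0.55  1.41  0.    1.18 -0.27]
```

View pics/s3.png

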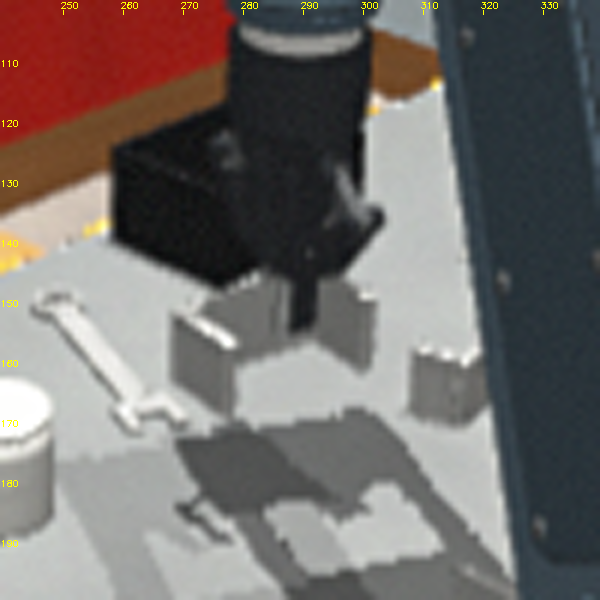

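```bash
python3 - <<'E'
from plan import *
go(549.7,109.9,92,1.4658)
E
```

```text
tcp [ 655.1 -190.9   92.5] psi 1.3869 shift cm [ 27.64 -15.86   0.05] turn -0.753 rows>= 7.6 0.6 F [ 0.1 -0.7 -3.8] gw 0.085 t 4.45 q [-0.46  0.55  1.41  0.    1.18 -0.27]
```

play_rows([
  [[0,0.5,-0.3,0,0],[0,2,-1.1,0,0],[0,4.5,-2.6,0,-0.1],[0,7.5,-4.3,0,-0.2],[0,10.5,-6,0,-0.3],[0,13.5,-7.7,0,-0.4],[0,16.5,-9.5,0,-0.5],[0,19.5,-11.2,0,-0.6]],
])

```text
clock: 5.12
ee_pos: [577.6, 23.6, 88.9]
tool_rot: [-3.139, -0.0, 1.45]
ft_force: [0.6, 0.4, -5.3]
gripper_width: 0.081
```

play_rows([
  [[0,2.7,-1.3,0,-0.1],[0,5,-2.4,0,-0.15],[0,6.7,-3.3,0,-0.15],[0,7.6,-3.8,0,-0.15],[0,8,-4,0,-0.15],[0,8,-4,0,-0.15]],
])

```text
clock: 5.62
ee_pos: [549.1, 106.5, 89.7]
tool_rot: [-3.141, 0.0, 1.467]
ft_force: [-0.8, -0.2, -4.8]
gripper_width: 0.084
```

```bash
python3 - <<'E'
from plan import *
go(549.7,109.9,92,1.4658)
E
```

```text
tcp [549.1 106.5  89.7] psi 1.4665 shift cm [ 0.35  0.03 -0.23] turn 0.007 rows>= 0.1 0.0 F [-0.8 -0.2 -4.8] gw 0.084 t 5.6167 q [-0.02  0.32  1.75 -0.    1.07  0.08]
```

Fix the y, descend to a hover just above a's top, then look.

play_rows([
  [[0,0.2,0,0.3,0],[0,0.3,0,0.9,0],[0,0.3,0,1.6,0],[0,0.3,0,2,0],[0,0.3,0,2.2,0],[0,0.3,0,2.2,0]],
])

```text
clock: 6.12
ee_pos: [549.4, 108.4, 67.2]
tool_rot: [-3.14, 0.0, 1.465]
ft_force: [0.5, -0.1, -4.7]
gripper_width: 0.087
```

```bash
python3 - <<'E'
from plan import *
from h import *
go(549.7,109.9,92,1.4658)
s=bot.grab_frame("side");t=bot.grab_frame("top")
go(549.7,109.9,92,1.4658)
import pickle;pickle.dump((t,s),open("f4.pkl","wb"))
p=[540.8+.6,136.5,3.0366]
crop(s,"s4.png",170,130,300,230);crop(t,"t4.png",135,155,265,255)
E
```

```text
tcp [549.4 108.4  67.2] psi 1.4646 shift cm [ 0.15  0.01 -2.48] turn -0.011 rows>= 0.6 0.0 F [ 0.5 -0.1 -4.7] gw 0.087 t 6.1167 q [-0.02  0.35  1.76 -0.    1.03  0.09]
tcp [550.1 108.7  68.1] psi 1.465 shift cm [ 0.12 -0.05 -2.39] turn -0.008 rows>= 0.6 0.0 F [-0.1 -0.2 -5.6] gw 0.086 t 6.2167 q [-0.02  0.35  1.76  0.    1.03  0.09]
```

View pics/s4.png

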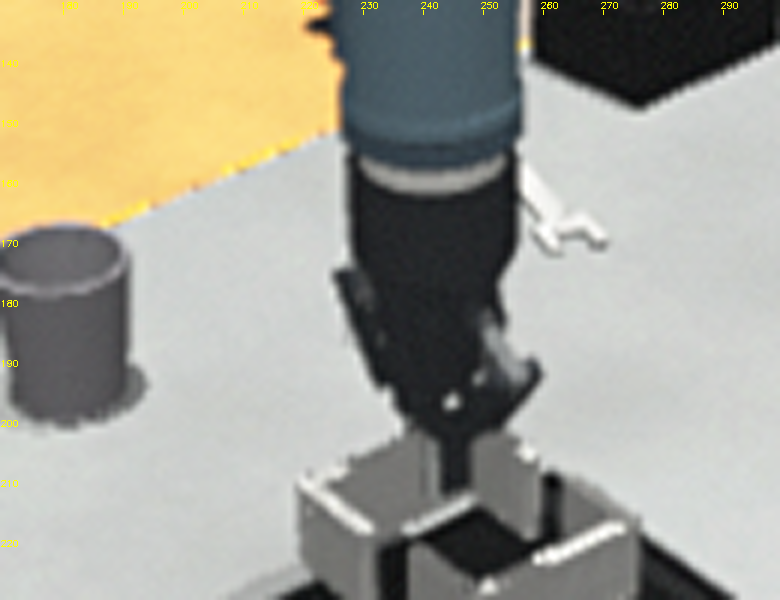

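View pics/t4.png

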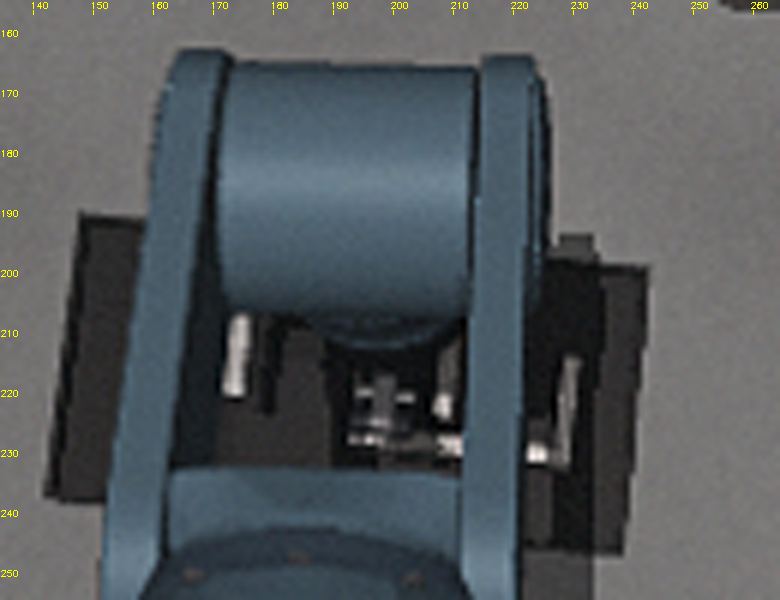

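```bash
cat > ov.py <<'E'
from h import *
def held(ee,psi,off=26.5):
    th=psi+np.pi/2
    c=np.array(ee[:2])-off*np.array([-np.sin(th),np.cos(th)])
    return c[0],c[1],th
E
python3 - <<'E'
from h import *; from ov import *
import pickle
t,s=pickle.load(open("f4.pkl","rb"))
p=held([550.1,108.6],1.465);print(p)
A=[493.2,89.2,-.105]
ov=[np.c_[place(U,*p),np.full(8,102.7)],np.c_[place(U,*A),np.full(8,48)]]
crop(s,"s4o.png",170,150,300,250,ov);crop(t,"t4o.png",135,155,265,255,ov)
E
```

```text
(np.float64(552.898375529614), np.float64(134.95183284698157), 3.0357963267948964)
```

View pics/s4o.png

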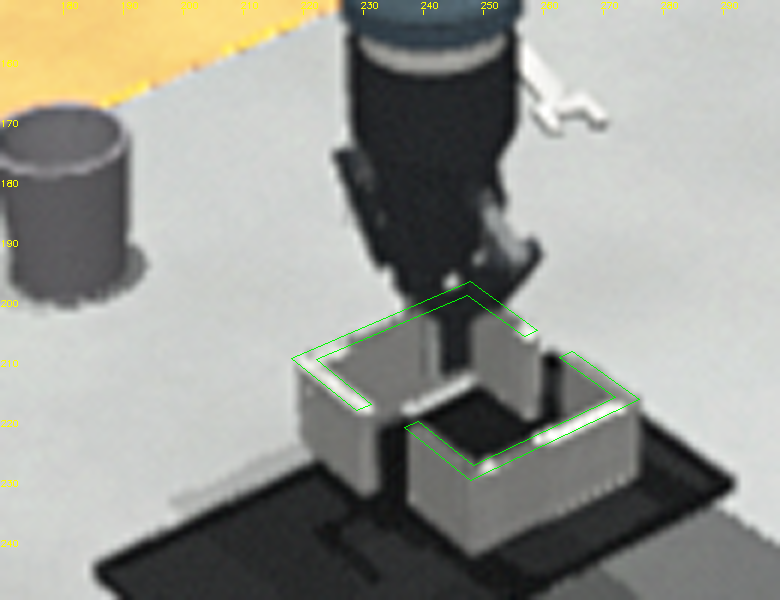

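View pics/t4o.png

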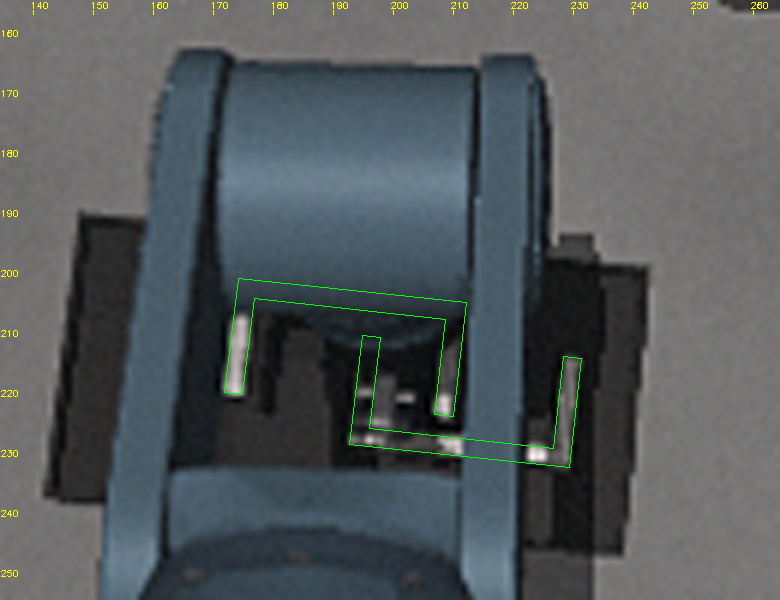

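play_rows([
  [[0,0.1,0,0.4,0],[0,0.1,0,1.1,0],[0,0.1,0,1.9,0],[0,0.1,0,2.7,0],[0,0.1,0,3.4,0],[0,0.1,0,4,0],[0,0.1,0,4.4,0],[0,0.1,0,4.6,0]],
])

```text
clock: 6.88
ee_pos: [549.6, 109.9, 21.2]
tool_rot: [-3.14, 0.0, 1.465]
ft_force: [0.1, 0.2, -5.5]
gripper_width: 0.086
```

```bash
python3 - <<'E'
from plan import *
from h import *
from ov import *
s=bot.grab_frame("side")
go(549.7,109.9,13.4,1.4658)
o=bot.get_obs()
p=held(o["ee_pos"],o["tool_rot"][2]);print(p)
A=[493.2,89.2,-.105]
ov=[np.c_[place(U,*p),np.full(8,o["ee_pos"][2]+34.6)],np.c_[place(U,*A),np.full(8,48)]]
crop(s,"s5o.png",170,170,300,270,ov)
E
```

```text
tcp [549.7 109.9  21.3] psi 1.4653 shift cm [0.   0.   0.79] turn -0.005 rows>= 0.2 0.0 F [-0.4 -0.1 -5.7] gw 0.084 t 6.9333 q [-0.01  0.43  1.77  0.    0.94  0.09]
(np.float64(552.4662024510511), np.float64(136.21577519891258), np.float64(3.0360694675531383))
```

View pics/s5o.png

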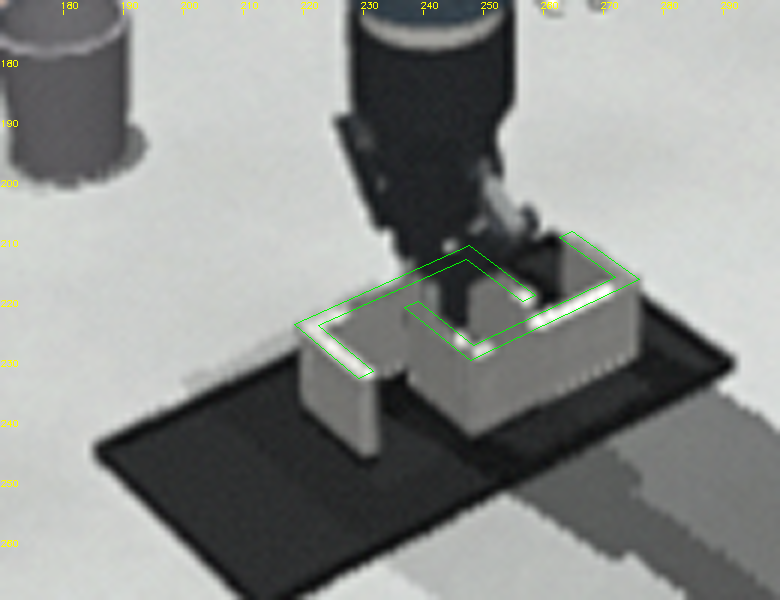

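Well lined up, still 8 mm up. Lower gently.

play_rows([
  [[0,0,0,0.2,0],[0,0,0,0.4,0],[0,0,0,0.5,0],[0,0,0,0.6,0],[0,0,0,0.65,0],[0,0,0,0.7,0],[0,0,0,0.7,0]],
])

```text
clock: 7.52
ee_pos: [550.2, 109.9, 15.3]
tool_rot: [3.142, -0.0, 1.465]
ft_force: [0.0, -0.6, -5.4]
gripper_width: 0.086
```

play_rows([
  [[0,0,0,0.05,0],[0,0,0,0.1,0],[0,0,0,0.1,0]],
])

```text
clock: 7.77
ee_pos: [550.1, 109.9, 14.2]
tool_rot: [-3.141, 0.0, 1.465]
ft_force: [0.4, 1.0, -6.5]
gripper_width: 0.087
```

play_rows([
  [[0,0,0,0.03,0],[0,0,0,0.06,0],[0,0,0,0.06,0]],
])

```text
clock: 8.02
ee_pos: [550.1, 109.9, 13.6]
tool_rot: [-3.142, -0.0, 1.465]
ft_force: [-0.8, -0.8, -4.9]
gripper_width: 0.084
```

play_rows([
  [[0,0,0,0.03,0],[0,0,0,0.06,0],[0,0,0,0.06,0]],
])

```text
clock: 8.27
ee_pos: [550.2, 109.8, 13.4]
tool_rot: [3.142, 0.0, 1.465]
ft_force: [-1.1, -0.9, -1.4]
gripper_width: 0.088
```

play_rows([
  [[0,0,0,0.03,0],[0,0,0,0.03,0]],
])

```text
clock: 8.43
ee_pos: [550.3, 109.9, 13.4]
tool_rot: [3.141, 0.0, 1.465]
ft_force: [-3.6, -1.6, 3.7]
gripper_width: 0.086
```

play_rows([
  [[1.2,0,0,0,0],[1.6,0,0,0,0],[2,0,0,0,0],[2,0,0,0,0],[2,0,0,0,0]],
])

```text
clock: 8.85
ee_pos: [550.4, 109.9, 12.9]
tool_rot: [3.141, -0.0, 1.465]
ft_force: [0.4, -0.1, 0.3]
gripper_width: 0.231
```

```bash
python3 - <<'E'
from plan import *
go(549.7,109.9,13.4,1.4658)
E
```

```text
tcp [550.4 109.9  12.9] psi 1.4653 shift cm [-0.01 -0.07 -0.05] turn -0.005 rows>= 0.0 0.0 F [ 0.4 -0.1  0.3] gw 0.231 t 8.85 q [-0.01  0.44  1.77  0.    0.93  0.09]
```

Released. Retreat straight up; then head towards c.

play_rows([
  [[2,0,0,-0.5,0],[2,0,0,-1.5,0],[2,0,0,-3,0],[2,0,0,-5,0],[2,0,0,-7.5,0],[2,0,0,-10,0],[2,0,0,-12,0],[2,0,0,-13,0]],
])

```text
clock: 9.52
ee_pos: [552.1, 109.9, 147.0]
tool_rot: [3.136, -0.001, 1.465]
ft_force: [0.5, 1.0, 0.5]
gripper_width: 0.234
```

```bash
python3 - <<'E'
from plan import *
import numpy as np
th=-2.776;y=np.array([-np.sin(th),np.cos(th)]);g=np.array([438.2,-329.5])+22*y;print(g)
go(g[0],g[1],120,th+np.pi/2)
E
```

```text
[ 446.06506256 -350.0460651 ]
tcp [552.1 109.9 147. ] psi 1.4654 shift cm [-46.86  -5.7    2.7 ] turn 25.503 rows>= 11.3 21.4 F [0.5 1.  0.5] gw 0.234 t 9.5167 q [-0.01  0.24  1.72  0.    1.18  0.09]
```

play_rows([
  [[4,-0.8,-0.1,0,0.7],[4,-3,-0.4,0,1.7],[4,-6,-0.7,0,2.8],[4,-9.5,-1.2,0,3.9],[4,-13,-1.6,0,5],[4,-16.5,-2,0,6.1],[4,-20,-2.5,0,7.2],[4,-23.5,-2.9,0,8.3]],
])

```text
clock: 10.18
ee_pos: [495.7, -122.1, 142.9]
tool_rot: [-3.142, 0.0, 0.591]
ft_force: [1.3, -0.8, 0.8]
gripper_width: 0.466
```

```bash
python3 - <<'E'
from plan import *
go(446.1,-350,120,-2.776+np.pi/2)
E
```

```text
tcp [ 495.7 -122.1  142.9] psi 0.5907 shift cm [-16.81  16.16   2.29] turn 17.149 rows>= 5.6 14.4 F [ 1.3 -0.8  0.8] gw 0.466 t 10.1833 q [-0.47  0.14  1.85  0.    1.16  0.51]
```

play_rows([
  [[4,-2.5,2.4,0.3,1.1],[4,-5,4.8,0.6,2.2],[4,-7.5,7.2,1,3.3],[4,-10,9.6,1.3,4.4],[4,-12,11.5,1.6,5.5],[4,-14,13.4,1.9,6.6],[4,-15.5,14.9,2.1,7.7],[4,-16.5,15.8,2.2,8.8]],
])

```text
clock: 10.85
ee_pos: [447.8, -346.5, 120.6]
tool_rot: [3.141, 0.0, -0.333]
ft_force: [-0.7, -0.2, 0.9]
gripper_width: 0.463
```

```bash
python3 - <<'E'
from plan import *
from h import *
import pickle
go(446.1,-350,120,-2.776+np.pi/2)
s=bot.grab_frame("side");t=bot.grab_frame("top")
pickle.dump((t,s),open("f6.pkl","wb"))
A,_=fit([t],[494,89.6,-.108,48],True);B,_=fit([t],[553,136.2,3.036,48],True)
A2,_=fit([s],[492,89,-.108,48],True);B2,_=fit([s],[552,136.2,3.036,48],True)
print(A,B,A2,B2)
for a,b in((A,B),(A2,B2)):
    c,si=np.cos(a[2]),np.sin(a[2]);d=b[:2]-a[:2];print("rel",c*d[0]+si*d[1],-si*d[0]+c*d[1],b[2]-a[2]-np.pi)
ov=[np.c_[place(U,*p[:3]),np.full(8,48)] for p in (A,B)]
crop(t,"t6.png",135,155,265,255,ov)
ov=[np.c_[place(U,*p[:3]),np.full(8,48)] for p in (A2,B2)]
crop(s,"s6.png",170,170,300,270,ov)
E
```

```text
tcp [ 447.8 -346.5  120.6] psi -0.333 shift cm [-0.05  0.39  0.06] turn 8.329 rows>= 0.1 7.0 F [-0.7 -0.2  0.9] gw 0.463 t 10.85 q [-0.87  0.29  1.72 -0.    1.14  1.04]
[ 4.93809005e+02  8.95200612e+01 -1.03838528e-01  4.80000000e+01] [553.18371508 137.37060946   3.04654566  48.        ] [ 4.91764566e+02  8.85181491e+01 -9.79697551e-02  4.80000000e+01] [552.03294208 136.85737684   3.05565601  48.        ]
rel 54.09508934243974 53.74711596265814 0.008791529245911534
rel 55.25116704097688 54.00246884332749 0.012033113041895582
```

View pics/t6.png

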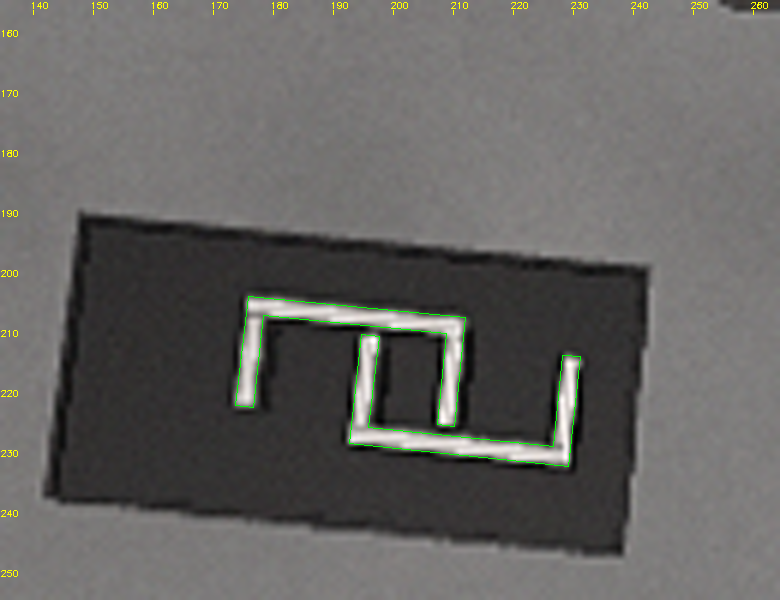

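View pics/s6.png

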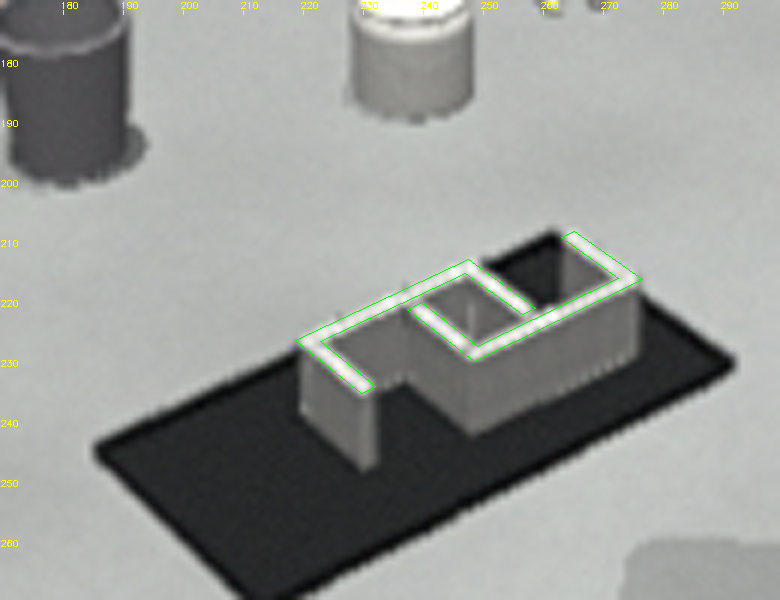

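play_rows([
  [[4,0,0.1,0,1.1],[4,0,0.2,0,2.2],[4,0,0.3,0.5,3.3],[4,0,0.3,1,4.4],[4,0,0.3,1.8,5.5],[4,0,0.3,2.8,6.6],[4,0,0.3,3.8,7.7],[4,0,0.3,4.4,8.33]],
])

```text
clock: 11.62
ee_pos: [447.7, -345.3, 75.8]
tool_rot: [3.141, 0.002, -1.2]
ft_force: [-1.0, 0.9, -0.9]
gripper_width: 0.472
```

play_rows([
  [[4,0,0,0,0],[4,0,0,0,0]],
])

```text
clock: 11.78
ee_pos: [447.8, -345.9, 76.6]
tool_rot: [3.141, 0.001, -1.193]
ft_force: [0.4, -0.6, -0.2]
gripper_width: 0.47
```

```bash
python3 - <<'E'
from plan import *
from h import *
go(446.1,-350,12,-2.776+np.pi/2)
s=bot.grab_frame("side");t=bot.grab_frame("top")
ov=[np.c_[place(U,438.2,-329.5,-2.776),np.full(8,45)]]
crop(t,"t7.png",310,190,430,280,ov);crop(s,"s7.png",290,130,390,220,ov)
E
```

```text
tcp [ 447.8 -345.9   76.6] psi -1.1929 shift cm [0.31 0.31 6.46] turn 0.118 rows>= 1.6 0.1 F [ 0.4 -0.6 -0.2] gw 0.47 t 11.7833 q [-0.87  0.35  1.74  0.    1.05  1.9 ]
```

View pics/t7.png

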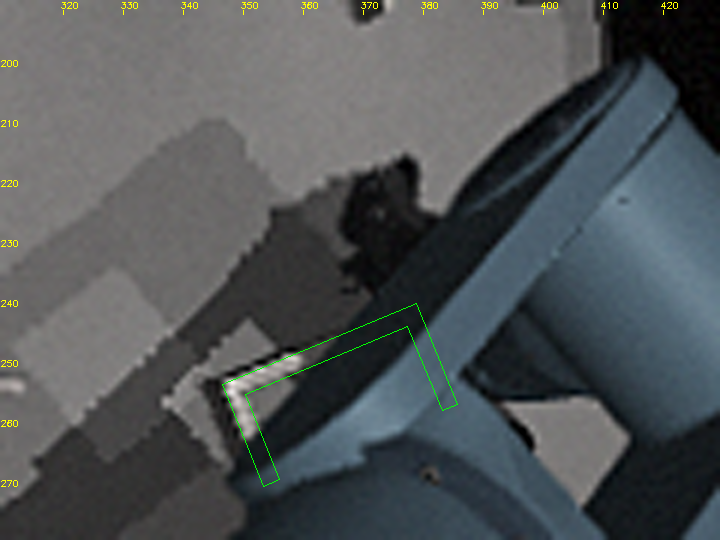

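View pics/s7.png

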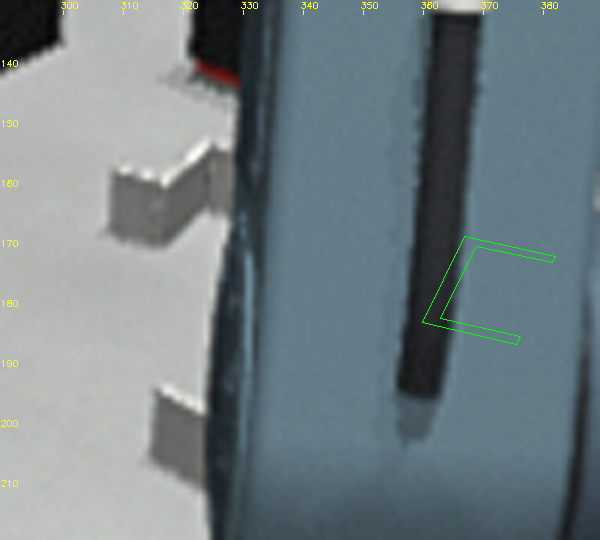

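play_rows([
  [[4,0.3,0.3,0.4,0.1],[4,0.3,0.3,1.3,0.1],[4,0.3,0.3,2.5,0.1],[4,0.3,0.3,3.8,0.1],[4,0.3,0.3,5,0.1],[4,0.3,0.3,5.8,0.1],[4,0.3,0.3,6.3,0.1],[4,0.3,0.3,6.4,0.1]],
])

```text
clock: 12.55
ee_pos: [445.4, -350.0, 11.0]
tool_rot: [3.141, 0.003, -1.208]
ft_force: [-0.6, -0.0, -0.4]
gripper_width: 0.467
```

play_rows([
  [[4,0,0,0,0],[4,0,0,0,0]],
])

```text
clock: 12.72
ee_pos: [446.4, -351.2, 13.1]
tool_rot: [-3.141, -0.001, -1.208]
ft_force: [-0.4, 0.1, 0.1]
gripper_width: 0.465
```

```bash
python3 - <<'E'
from plan import *
go(446.1,-350,10.4,-2.776+np.pi/2)
E
```

```text
tcp [ 446.4 -351.2   13.1] psi -1.2081 shift cm [-0.12 -0.02  0.27] turn -0.027 rows>= 0.1 0.0 F [-0.4  0.1  0.1] gw 0.465 t 12.7167 q [-0.88  0.46  1.75 -0.    0.93  1.9 ]
```

play_rows([
  [[4,-0.1,0,0.2,-0.03],[4,-0.1,0,0.2,-0.03],[2,-0.1,0,0.2,-0.03],[0.5,-0.1,0,0.2,-0.03],[0,-0.1,0,0.2,-0.03],[0,-0.1,0,0.2,-0.03],[0,-0.1,0,0.2,-0.03],[0,-0.1,0,0.2,-0.03]],
])

```text
clock: 13.38
ee_pos: [446.1, -350.1, 11.2]
tool_rot: [-3.141, -0.001, -1.205]
ft_force: [0.7, 1.1, 3.8]
gripper_width: 0.084
```

play_rows([
  [[0,0,0,0,0],[0,0,0,0,0],[0,0,0,0,0],[0,0,0,0,0]],
])

```text
clock: 13.72
ee_pos: [446.1, -350.2, 11.2]
tool_rot: [-3.141, -0.001, -1.205]
ft_force: [0.8, 1.7, 6.1]
gripper_width: 0.084
```

```bash
python3 - <<'E'
from plan import *
go(446.1,-350,90,-2.776+np.pi/2)
E
```

```text
tcp [ 446.1 -350.2   11.2] psi -1.205 shift cm [-0.01 -0.01 -7.88] turn 0.002 rows>= 1.9 0.0 F [0.8 1.7 6.1] gw 0.084 t 13.7167 q [-0.87  0.46  1.76  0.    0.93  1.9 ]
```

play_rows([
  [[0,0,0,-0.3,0],[0,0,0,-1,0],[0,0,0,-2.4,0],[0,0,0,-4.4,0],[0,0,0,-6.6,0],[0,0,0,-8.6,0],[0,0,0,-9.8,0],[0,0,0,-10.2,0]],
])

```text
clock: 14.38
ee_pos: [446.3, -350.7, 114.8]
tool_rot: [-3.141, -0.003, -1.205]
ft_force: [0.9, -0.4, -6.1]
gripper_width: 0.083
```

```bash
python3 - <<'E'
from plan import *
from h import *
s=bot.grab_frame("side");t=bot.grab_frame("top")
crop(t,"t8.png",310,190,430,280);crop(s,"s8.png",290,100,420,200)
go(506.1,216.1,110,1.4688)
E
```

```text
tcp [ 445.8 -350.   113. ] psi -1.205 shift cm [-50.71 -25.88   0.3 ] turn -25.533 rows>= 13.7 21.4 F [-0.3 -0.3 -6.3] gw 0.083 t 14.4833 q [-0.88  0.3   1.72 -0.    1.12  1.9 ]
```

View pics/t8.png

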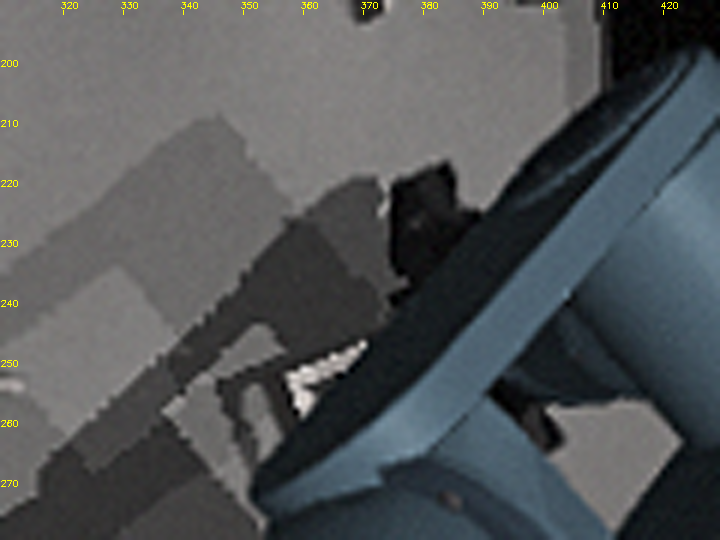

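play_rows([
  [[0,-0.4,-0.2,0,-0.2],[0,-1.3,-0.7,0,-0.7],[0,-2.8,-1.4,0,-1.4],[0,-4.8,-2.4,0,-2.3],[0,-7,-3.6,0,-3.2],[0,-9.2,-4.7,0,-4.1],[0,-11.4,-5.8,0,-5],[0,-13.6,-6.9,0,-5.9]],
])

```text
clock: 15.15
ee_pos: [460.3, -196.0, 111.0]
tool_rot: [-3.141, 0.004, -0.582]
ft_force: [0.2, 0.5, -5.5]
gripper_width: 0.085
```

```bash
python3 - <<'E'
from plan import *
go(506.1,216.1,110,1.4688)
E
```

```text
tcp [ 460.3 -196.   111. ] psi -0.5817 shift cm [-18.82 -36.95   0.1 ] turn -19.581 rows>= 9.9 16.4 F [ 0.2  0.5 -5.5] gw 0.085 t 15.15 q [-0.64  0.17  1.89  0.    1.09  1.51]
```

play_rows([
  [[0,-1,-2,0,-0.9],[0,-2.1,-4.1,0,-1.8],[0,-3.2,-6.2,0,-2.7],[0,-4.3,-8.3,0,-3.6],[0,-5.3,-10.4,0,-4.5],[0,-6.4,-12.5,0,-5.4],[0,-7.5,-14.6,0,-6.3],[0,-8.5,-16.7,0,-7.2]],
])

```text
clock: 15.82
ee_pos: [481.7, -10.3, 111.1]
tool_rot: [-3.14, 0.003, 0.172]
ft_force: [-0.2, 0.2, -5.9]
gripper_width: 0.08
```

```bash
python3 - <<'E'
from plan import *
go(506.1,216.1,110,1.4688)
E
```

```text
tcp [481.7 -10.3 111.1] psi 0.1724 shift cm [  6.29 -21.89   0.11] turn -12.379 rows>= 5.5 10.4 F [-0.2  0.2 -5.9] gw 0.08 t 15.8167 q [-0.27  0.13  1.94  0.    1.08  1.13]
```

play_rows([
  [[0,0.5,-1.8,0,-0.9],[0,1,-3.6,0,-1.8],[0,1.5,-5.4,0,-2.7],[0,2.1,-7.2,0,-3.6],[0,2.6,-9,0,-4.5],[0,3.1,-10.8,0,-5.4],[0,3.6,-12.6,0,-6.3],[0,4.1,-14.4,0,-7.2]],
])

```text
clock: 16.48
ee_pos: [498.2, 137.8, 110.9]
tool_rot: [-3.139, 0.002, 0.927]
ft_force: [0.0, -0.2, -4.1]
gripper_width: 0.086
```

```bash
python3 - <<'E'
from plan import *
go(506.1,216.1,110,1.4688)
E
```

```text
tcp [498.2 137.8 110.9] psi 0.9266 shift cm [ 6.74 -4.07  0.09] turn -5.178 rows>= 1.9 4.3 F [ 0.  -0.2 -4.1] gw 0.086 t 16.4833 q [0.04 0.2  1.85 0.   1.1  0.68]
```

play_rows([
  [[0,1.4,-0.8,0,-0.9],[0,2.8,-1.7,0,-1.8],[0,4,-2.4,0,-2.7],[0,5,-3,0,-3.5],[0,5.8,-3.5,0,-4.2],[0,6.3,-3.8,0,-4.8],[0,6.6,-4,0,-5.1],[0,6.7,-4.05,0,-5.18]],
])

```text
clock: 17.15
ee_pos: [506.8, 215.0, 111.2]
tool_rot: [-3.139, 0.001, 1.465]
ft_force: [-0.6, 1.6, -5.4]
gripper_width: 0.08
```

play_rows([
  [[0,0,0,0.4,0],[0,0,0,1,0],[0,0,0,1.8,0],[0,0,0,2.6,0],[0,0,0,3.2,0],[0,0,0,3.6,0],[0,0,0,3.8,0],[0,0,0,3.8,0]],
])

```text
clock: 17.82
ee_pos: [507.8, 214.3, 74.1]
tool_rot: [-3.141, 0.0, 1.463]
ft_force: [0.3, -0.2, -6.1]
gripper_width: 0.082
```

```bash
python3 - <<'E'
from plan import *
from h import *
import pickle
s=bot.grab_frame("side");t=bot.grab_frame("top")
go(506.1,216.1,14.2,1.4688)
pickle.dump((t,s),open("f9.pkl","wb"))
o=bot.get_obs();psi=o["tool_rot"][2];th=psi-np.pi/2
c=o["ee_pos"][:2]-22.2*np.array([-np.sin(th),np.cos(th)]);print(c,th)
ov=[np.c_[place(U,*c,th),np.full(8,o["ee_pos"][2]-11.2+45)],np.c_[place(U,493.2,89.2,-.105),np.full(8,48)]]
crop(t,"t9.png",135,155,265,255,ov);crop(s,"s9.png",160,160,290,260,ov)
E
```

```text
tcp [508.4 214.5  74.9] psi 1.4632 shift cm [ 0.13 -0.24  6.07] turn -0.054 rows>= 1.5 0.0 F [ 0.5 -1.  -5.5] gw 0.083 t 17.9167 q [ 0.18  0.32  1.78 -0.    1.04  0.29]
[505.96810501 192.43728587] -0.1076339406131046
```

View pics/t9.png

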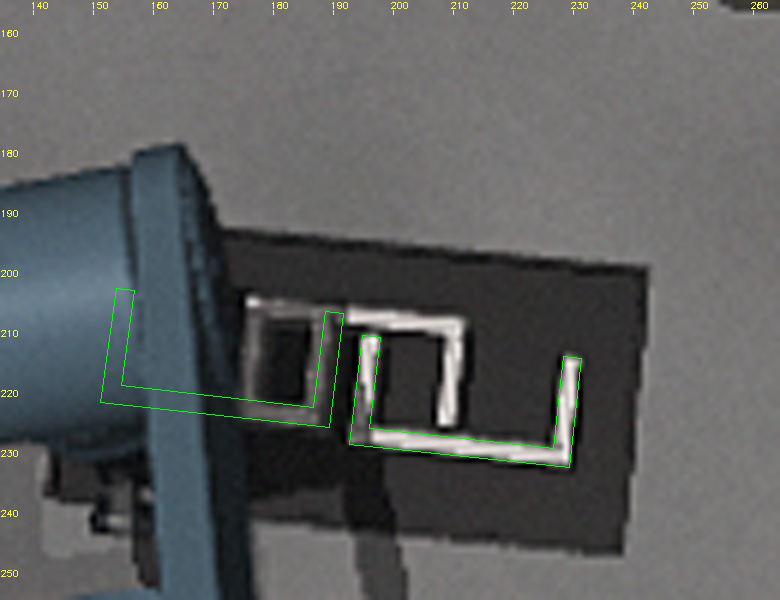

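View pics/s9.png

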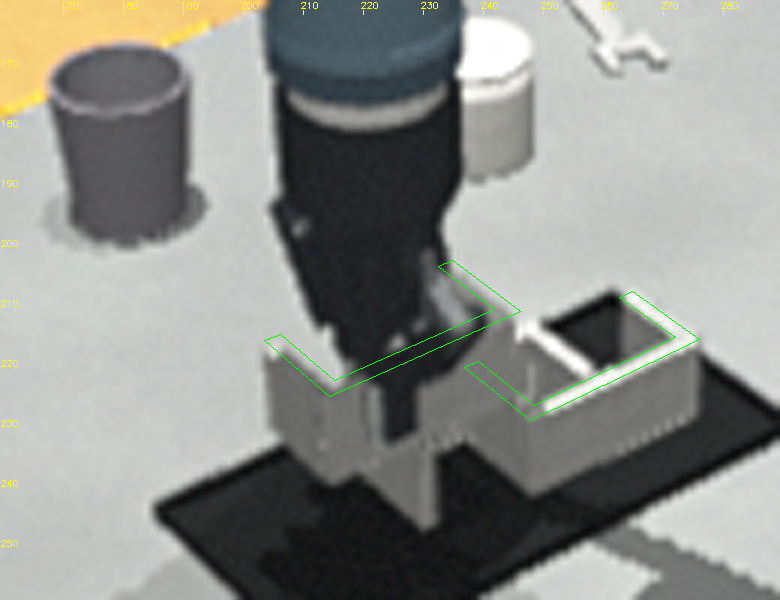

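```bash
python3 - <<'E'
from h import *
import pickle
t,s=pickle.load(open("f9.pkl","rb"))
for f in (t,s):
    im=f["img"].astype(float); f["img"]=np.clip(255*(im/255)**.6,0,255).astype(np.uint8)
ov=[np.c_[place(U,505.97,192.4,-.1076),np.full(8,108.7)],np.c_[place(U,505.97,192.4,-.1076),np.full(8,63.7)]]
crop(t,"t9b.png",165,195,225,240,ov[:1]);crop(s,"s9b.png",195,190,265,245,ov)
E
```

```text
(no output)
```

View pics/t9b.png

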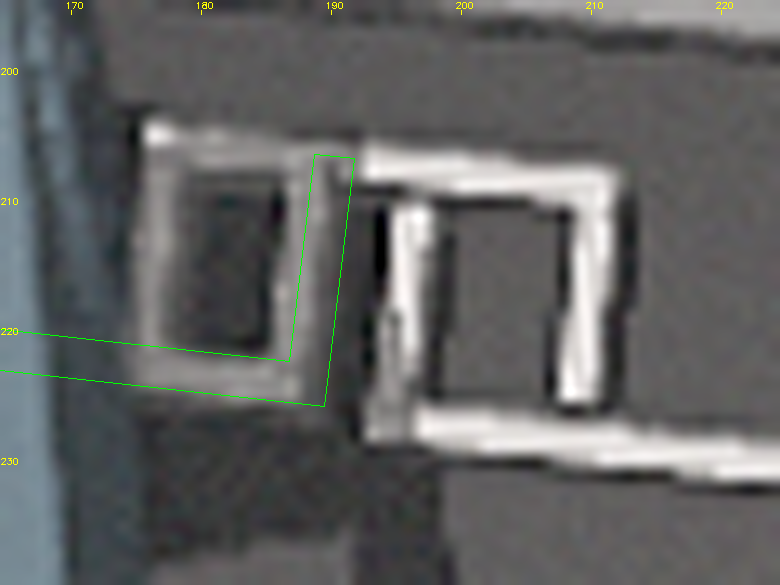

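View pics/s9b.png

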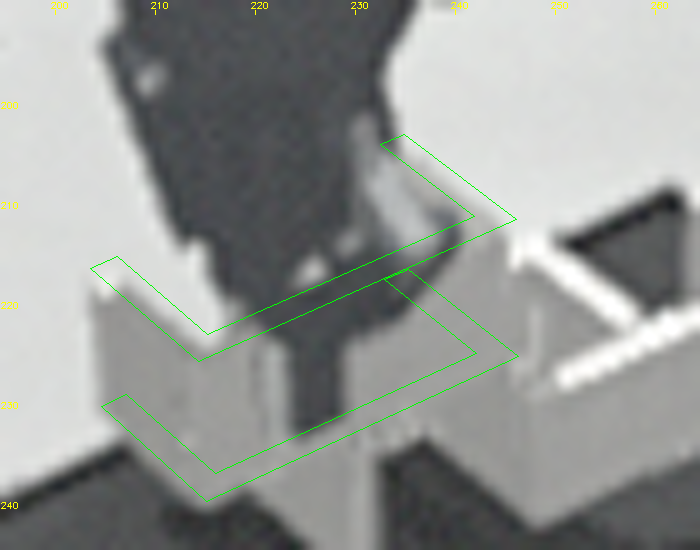

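play_rows([
  [[0,0.1,-0.1,0.1,-0.05],[0,0.1,-0.2,0.3,-0.05],[0,0.1,-0.2,0.5,-0.05],[0,0.1,-0.2,0.5,-0.05]],
])

```text
clock: 18.25
ee_pos: [505.9, 215.8, 69.5]
tool_rot: [-3.141, 0.0, 1.469]
ft_force: [-0.5, 0.5, -5.5]
gripper_width: 0.083
```

```bash
python3 - <<'E'
from plan import *
go(506.1,216.1,14.2,1.4688)
E
```

```text
tcp [505.9 215.8  69.5] psi 1.4686 shift cm [0.04 0.02 5.53] turn -0.002 rows>= 1.3 0.0 F [-0.5  0.5 -5.5] gw 0.083 t 18.25 q [0.19 0.33 1.79 0.   1.03 0.29]
```

play_rows([
  [[0,0,0,0.2,0],[0,0,0,0.6,0],[0,0,0,1,0],[0,0,0,1.4,0],[0,0,0,1.8,0],[0,0,0,2,0],[0,0,0,2,0]],
])

```text
clock: 18.83
ee_pos: [505.7, 215.6, 48.9]
tool_rot: [-3.14, 0.0, 1.468]
ft_force: [0.5, -0.1, -4.5]
gripper_width: 0.085
```

```bash
python3 - <<'E'
from plan import *
from h import *
import pickle
s=bot.grab_frame("side");t=bot.grab_frame("top")
go(506.1,216.1,14.2,1.4688)
pickle.dump((t,s),open("f10.pkl","wb"))
o=bot.get_obs();psi=o["tool_rot"][2];th=psi-np.pi/2
c=o["ee_pos"][:2]-22.2*np.array([-np.sin(th),np.cos(th)]);print(c,th)
for f in (t,s):
    im=f["img"].astype(float); f["img"]=np.clip(255*(im/255)**.6,0,255).astype(np.uint8)
z=o["ee_pos"][2]-11.2
ov=[np.c_[place(U,*c,th),np.full(8,z+45)],np.c_[place(U,*c,th),np.full(8,z)]]
crop(t,"t10.png",150,190,230,250,ov[:1]);crop(s,"s10.png",185,195,265,255,ov)
E
```

```text
tcp [506.2 215.7  49.6] psi 1.4685 shift cm [ 0.04 -0.02  3.54] turn -0.003 rows>= 0.8 0.0 F [-0.5  1.1 -5.8] gw 0.086 t 18.9333 q [ 0.19  0.36  1.79 -0.    0.99  0.29]
[503.95156744 193.60377183] -0.10234575717606309
```

View pics/t10.png

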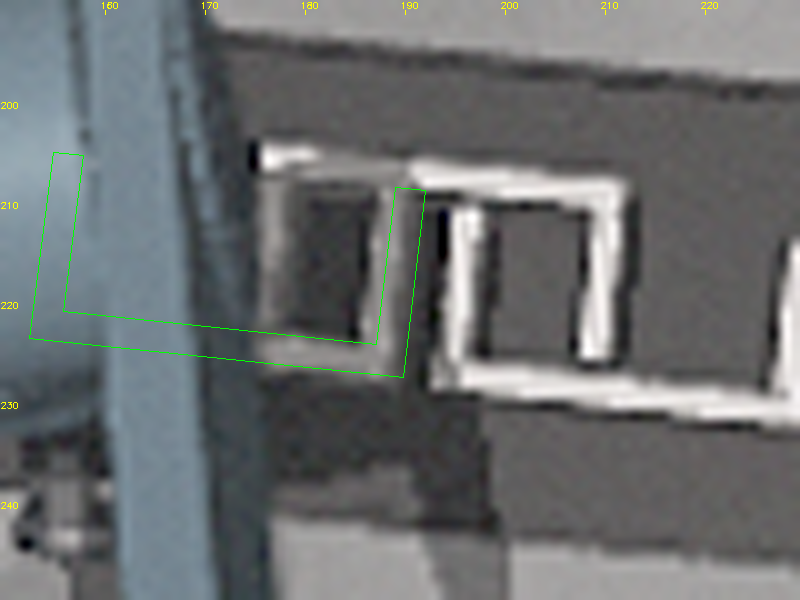

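View pics/s10.png

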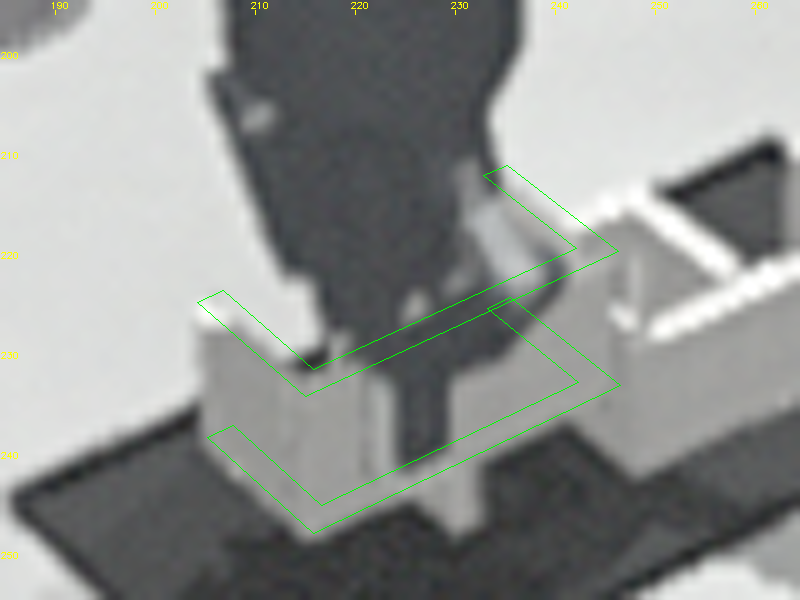

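play_rows([
  [[0,-0.1,0,0.3,0],[0,-0.2,0,0.8,0],[0,-0.2,0,1.3,0],[0,-0.2,0,1.8,0],[0,-0.2,0,2.3,0],[0,-0.2,0,2.7,0],[0,-0.2,0,3,0],[0,-0.2,0,3,0]],
])

```text
clock: 19.6
ee_pos: [505.4, 213.6, 18.8]
tool_rot: [-3.14, 0.0, 1.468]
ft_force: [-0.5, -0.7, -5.7]
gripper_width: 0.086
```

```bash
python3 - <<'E'
from plan import *
from h import *
import pickle
s=bot.grab_frame("side");t=bot.grab_frame("top")
go(506.1,216.1,14.2,1.4688)
pickle.dump((t,s),open("f11.pkl","wb"))
o=bot.get_obs();psi=o["tool_rot"][2];th=psi-np.pi/2
c=o["ee_pos"][:2]-22.2*np.array([-np.sin(th),np.cos(th)]);print(c,th)
for f in (t,s):
    im=f["img"].astype(float); f["img"]=np.clip(255*(im/255)**.6,0,255).astype(np.uint8)
z=o["ee_pos"][2]-11.2
ov=[np.c_[place(U,*c,th),np.full(8,z+45)],np.c_[place(U,*c,th),np.full(8,z)]]
crop(t,"t11.png",150,190,230,250,ov[:1]);crop(s,"s11.png",185,195,265,255,ov)
E
```

```text
tcp [506.  213.7  19.6] psi 1.4685 shift cm [ 0.24 -0.01  0.54] turn -0.003 rows>= 0.1 0.0 F [ 0.9  0.2 -5. ] gw 0.084 t 19.7 q [0.18 0.41 1.8  0.   0.93 0.29]
[503.74077532 191.64997445] -0.10228808199663542
```

View pics/t11.png

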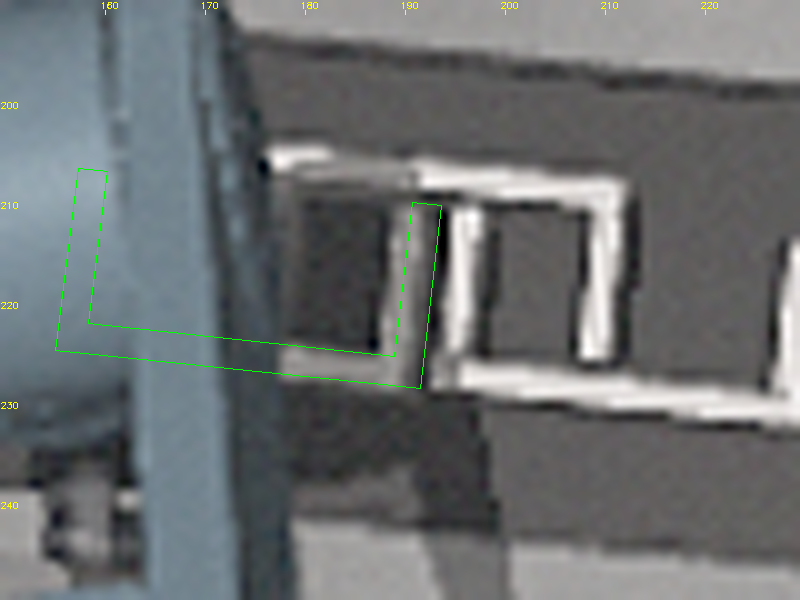

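View pics/s11.png

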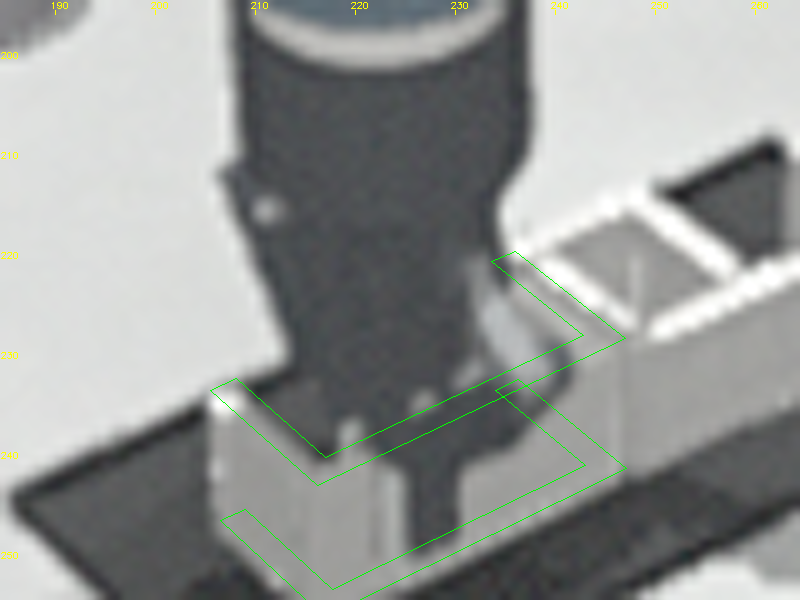

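play_rows([
  [[0,-0.1,0.1,0.1,0],[0,-0.15,0.1,0.2,0],[0,-0.15,0.1,0.3,0],[0,-0.15,0.1,0.4,0],[0,-0.15,0.1,0.45,0],[0,-0.15,0.1,0.45,0]],
])

```text
clock: 20.2
ee_pos: [506.8, 212.1, 15.2]
tool_rot: [-3.141, 0.0, 1.468]
ft_force: [-0.0, 0.2, -6.1]
gripper_width: 0.082
```

play_rows([
  [[0,0,0,0.03,0],[0,0,0,0.06,0],[0,0,0,0.06,0]],
])

```text
clock: 20.45
ee_pos: [506.9, 212.1, 14.7]
tool_rot: [-3.142, -0.0, 1.468]
ft_force: [0.9, 0.4, -5.2]
gripper_width: 0.086
```

```bash
python3 - <<'E'
from plan import *
from h import *
s=bot.grab_frame("side");t=bot.grab_frame("top")
for f in (t,s):
    im=f["img"].astype(float); f["img"]=np.clip(255*(im/255)**.6,0,255).astype(np.uint8)
crop(t,"t12.png",165,195,225,240);crop(s,"s12.png",200,205,270,260)
E
```

```text
(no output)
```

View pics/t12.png

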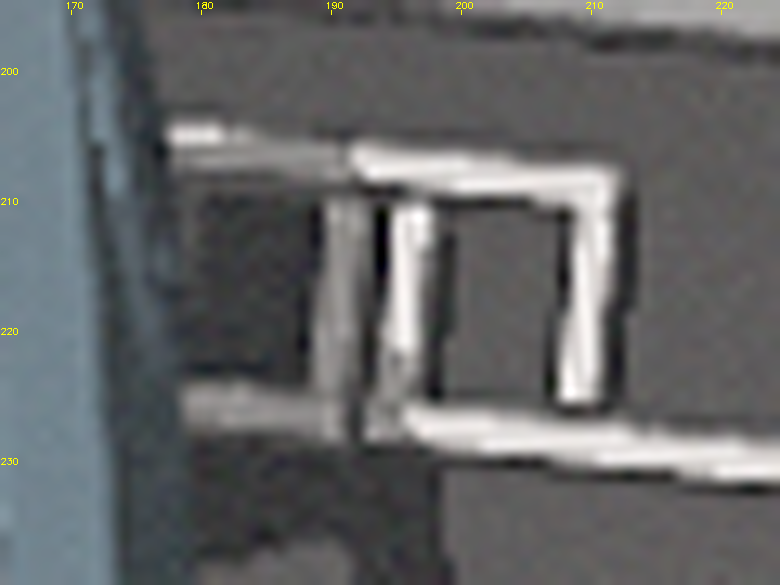

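View pics/s12.png

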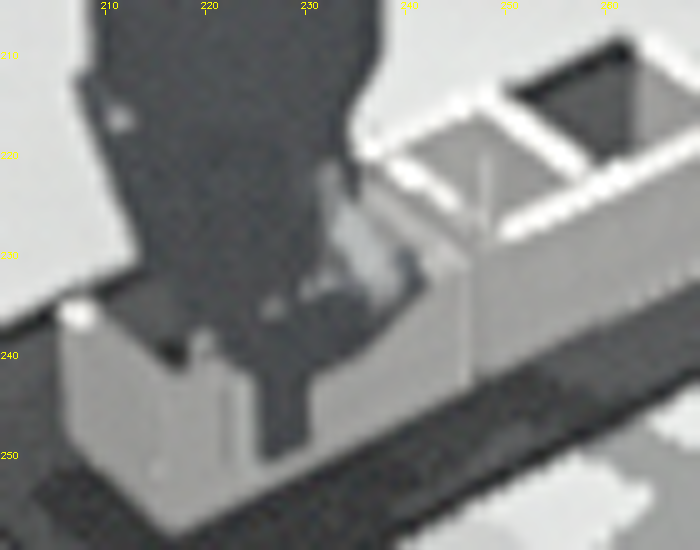

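play_rows([
  [[0,0,0,0.03,0],[0,0,0,0.05,0],[0,0,0,0.05,0]],
])

```text
clock: 20.8
ee_pos: [507.0, 212.2, 14.3]
tool_rot: [3.141, -0.0, 1.469]
ft_force: [0.0, 0.4, -4.6]
gripper_width: 0.083
```

play_rows([
  [[0,0,0,0.03,0],[0,0,0,0.05,0],[0,0,0,0.05,0]],
])

```text
clock: 21.05
ee_pos: [507.0, 212.2, 14.2]
tool_rot: [3.142, 0.0, 1.469]
ft_force: [-3.5, -0.6, 2.3]
gripper_width: 0.087
```

In contact. Release and rise.

play_rows([
  [[1.2,0,0,0,0],[1.6,0,0,0,0],[2,0,0,0,0],[2,0,0,0,0],[2,0,0,0,0]],
])

```text
clock: 21.47
ee_pos: [507.2, 212.2, 13.9]
tool_rot: [3.141, -0.0, 1.468]
ft_force: [0.2, -1.3, -0.0]
gripper_width: 0.236
```

play_rows([
  [[2,0,0,-0.5,0],[2,0,0,-1.5,0],[2,0,0,-3,0],[2,0,0,-5,0],[2,0,0,-7.5,0],[2,0,0,-10,0],[2,0,0,-12,0],[2,0,0,-13,0]],
])

```text
clock: 22.13
ee_pos: [508.7, 212.5, 147.8]
tool_rot: [3.136, -0.002, 1.469]
ft_force: [0.9, 0.3, 0.1]
gripper_width: 0.233
```

play_rows([
  [[2,-3,-1,-1,0],[2,-7,-2,-2,0],[2,-11,-2.5,-3,0],[2,-15,-3,-3,0],[2,-19,-3,-3,0],[2,-23,-3,-3,0],[2,-27,-3,-3,0],[2,-31,-3,-3,0]],
])

```text
clock: 22.8
ee_pos: [444.7, -94.9, 174.0]
tool_rot: [3.141, 0.0, 1.469]
ft_force: [1.8, 0.3, 0.5]
gripper_width: 0.235
```

play_rows([
  [[2,-3,0,0,0],[2,-6,0,0,0],[2,-9,0,0,0],[2,-11,0,0,0],[2,-12,0,0,0],[2,-12,0,0,0]],
])

```text
clock: 23.3
ee_pos: [432.8, -214.2, 173.7]
tool_rot: [3.142, 0.0, 1.466]
ft_force: [-0.0, 0.5, 0.6]
gripper_width: 0.24
```

```bash
python3 - <<'E'
from plan import *
from h import *
import pickle
go(506.1,216.1,14.2,1.4688)
s=bot.grab_frame("side");t=bot.grab_frame("top")
pickle.dump((t,s),open("f13.pkl","wb"))
for nm,f,dx in(("top",t,0),("side",s,-1.5)):
    R=[fit([f],p,True)[0] for p in ([494+dx,89.6,-.105,48],[553+dx,137,3.046,48],[504.5+dx,193.5,-.103,48])]
    a=R[0];c,si=np.cos(a[2]),np.sin(a[2])
    for b in R:
        d=b[:2]-a[:2];print(nm,np.round(b,3),"rel",np.round([c*d[0]+si*d[1],-si*d[0]+c*d[1],b[2]-a[2]],3))
    ov=[np.c_[place(U,*p[:3]),np.full(8,48)] for p in R]
    crop(f,nm+"13.png",*((135,155,265,255) if f is t else (170,180,300,280)),ov)
cv2.imwrite("pics/full13.png",cv2.resize(t["img"][:,:,::-1],(800,600)))
E
```

```text
tcp [ 432.8 -214.2  173.7] psi 1.4658 shift cm [43.56  2.78 15.95] turn -0.029 rows>= 11.1 0.0 F [-0.   0.5  0.6] gw 0.24 t 23.3 q [-0.71  0.04  1.89 -0.    1.22 -0.6 ]
top [ 4.93805e+02  8.93160e+01 -1.03000e-01  4.80000e+01] rel [0. 0. 0.]
top [553.308 137.212   3.04   48.   ] rel [54.263 53.761  3.143]
top [ 5.04948e+02  1.94953e+02 -1.13000e-01  4.80000e+01] rel [ 2.23000e-01  1.06224e+02 -1.00000e-02]
side [ 4.91709e+02  8.80720e+01 -9.60000e-02  4.80000e+01] rel [0. 0. 0.]
side [552.448 136.435   3.04   48.   ] rel [55.802 53.984  3.137]
side [ 5.02635e+02  1.94313e+02 -1.08000e-01  4.80000e+01] rel [ 6.50000e-01  1.06799e+02 -1.20000e-02]
```

View pics/top13.png

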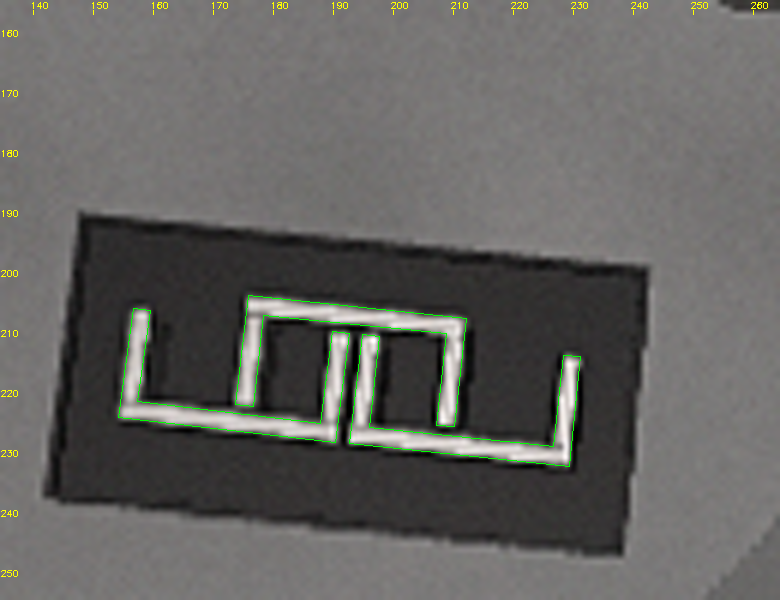

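View pics/side13.png

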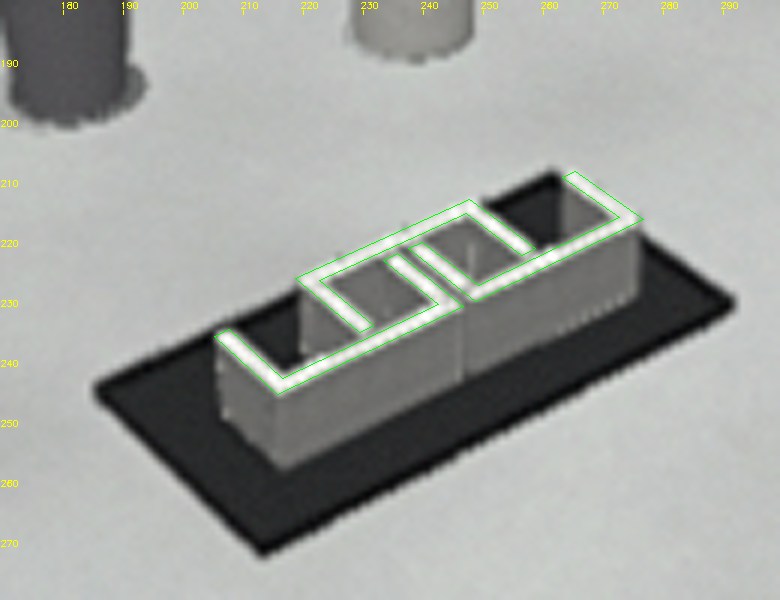

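View pics/full13.png

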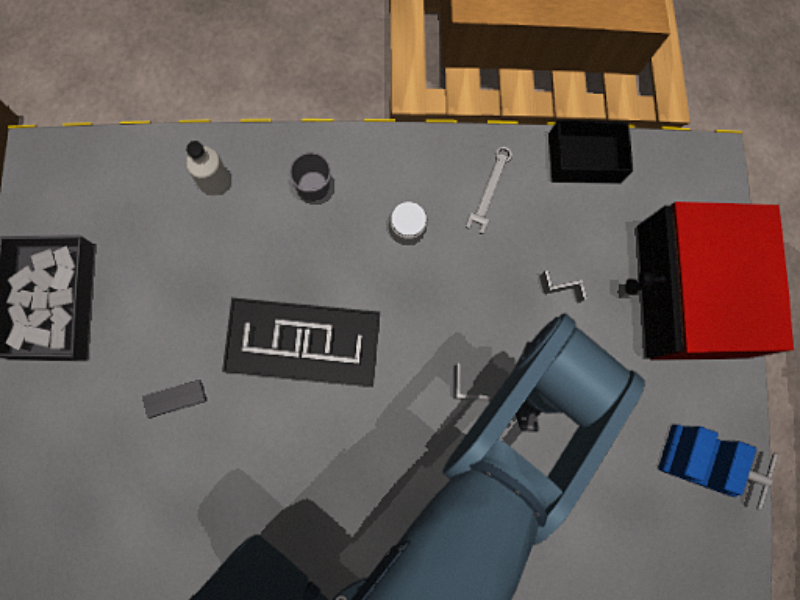

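```bash
python3 -c "
from station import bot
print(bot.job_done())"
```

```text
the job is handed in; nothing more can be done
None
```

I packed both loose channels into the tray and handed the job in at about 23 s. I placed b first, as the middle one: its mouth faces a and it is shifted half a width towards the empty end. I then turned c around and set it in line beside a, facing the same way. I lowered each one until it touched the tray floor before opening the fingers, and forces stayed at a few newtons.

The final top and side views, fitted separately, gave:

| Check | Top view | Side view |
|---|---|---|
| Middle channel's offset from a (across, along the tray) | 54.3, 53.8 mm | 55.8, 54.0 mm |
| Gap from leg ends to facing webs, a and the middle one | about 4 mm | about 6 mm |
| Gap between a and c | 6.2 mm | 6.8 mm |
| c out of line with a (across the tray) | 0.2 mm | 0.7 mm |
| Largest yaw difference from a | 0.6° | 0.7° |

All three stand inside the rim, and the L, Z, tin and flat bar look unmoved.

- **Camera disagreement:** while I was lowering c, the two views disagreed by about 3–4 mm along the tray. I split the difference and corrected c before it touched down. After release they agreed to within about 1.5 mm.
- **One-view measurement:** I measured c's starting position from the top view only, because the arm hid it from the side camera. That may be where the disagreement came from.

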